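Load the pressure pot and bolt its lid down evenly

ROBOT

A 6-joint arm with a two-finger parallel gripper is mounted at the origin on the work surface. World frame = base frame: x ahead of the robot, y to its left, z up, the work surface at z = 0. Lengths are in m, angles in rad, forces in N, time in s.
With the tool pointing down it reaches from about 0.375 to 0.9 m from the base axis. Payload 3.1 kg.
Tool frame: the origin (TCP) lies midway between the tips of the shut fingers; the grasp point (between the pads) lies robot.grip_depth behind it (robot.grip_depth is the distance from the TCP to the grasp point, in m); z points along the fingers, y is the line along which they close (so a half turn about z gives the same grasp; the last joint's range is limited). The gripper opens to 87 mm and grips with 3 to 60 N. Pads are 19 mm wide; open, the fingers measure 117 mm over their backs; the gripper's body (75 mm by 190 mm) begins 51 mm behind the grasp point.
Start: joints at [1.131, 0.527, 1.433, -0, 1.181, -0.178], TCP at [0.162, 0.604, 0.223] pointing down, gripper open.
Joint ranges: [-3.08, 3.08], [-0.75, 2.2], [0.22, 2.44], [-1.43, 4.57], [0, 2.65], [-2.85, 2.85]. Speed limits (rad/s): [2.79, 2.79, 3.14, 3.14, 3.14, 3.14].

INTERFACE

Orientations are given as a unit quaternion [x, y, z, w].
In Python, from rig import robot gives the robot as it stands.
- The arm moves only by the shell command python3 nudge.py 'ROWS' [OPENING] [FORCE]. ROWS is a JSON list of rows, 1 to 20 of them, each of 4 numbers: dx, dy, dz in m, then a turn about the tool's z in rad; each row shifts and turns the commanded pose from where the row before left it, along the tool's axes as they then stand; what a row does not reach is not made up. A row lasts 1/12 s, in which the tool goes at most 0.0417 m and 0.125 rad, less where a joint would pass 70% of its speed; a pose out of reach is approached as far as the arm can. OPENING is the finger opening in m, set as the command begins (- or left out keeps the last). The fingers move at their own pace and stop on an object; FORCE is the grip in N (left out, the last holds). Time passes only in rows, so rows that do not move let the fingers close. It prints the time, the measured TCP pose, the force, the opening and the grip force at its end.
- robot.get_obs(): the state, without advancing time (a new reading comes with each control period).
- robot.camera(name): name is "scene" or "top" or "wrist"; returns a dict with "img" (420x560x3 uint8, red, green, blue), "fx", "fy", "cx", "cy" (pixels), "xyz" and "attitude" of the camera in the world. Camera axes: x right, y down, z forward; pixel columns grow to the right and rows downward; lengths in m; the calibration is good to about 2 mm. A picture is of the moment at which its call begins. There is no depth.
- robot.hand_in(): hands the job in; it is judged then, once.
The state is a dict: "time": time; "q": joint angles; "joint_velocities": joint speeds; "joint_torque": joint torques, N m; "position": TCP position; "tool_rot": TCP orientation; "ft_force": force on the tool from outside, world axes, zero at the start; "moment": the same for the moment, N m; "grip_width": finger opening in m; "grip_force": force on a finger pad.
Only numpy, scipy, OpenCV 4.12 (cv2) and the standard library are available. Lean on these libraries where they do the work, as an engineer would, in place of code of your own. Each camera call takes 0.05 s, during which the arm holds its last target. There are 200 camera calls.

TASK

Pick every dark walnut blank out of the mixed crate and lay it in the bottom of the pressure pot, leaving the other stock in the crate. Then swing the lid home over the pot and tighten its four wing screws crosswise (each followed by the one opposite), in at least two even rounds of about half their travel or less, until all four are fully home; only then turn the red air valve fully open. Leave the jar and the other things on the bench where they are.

Things in the scene. Friction and masses are not known exactly. Their poses are not given: they have to be found in the camera images.
- pot_floor (a point): Centre of the flat floor inside the grey round pressure pot, 50 mm above the bench; z up, turned with the pot. The pot stands fixed on the bench, bore 200 mm across, 65 mm deep from rim to floor, wall 6 mm, with a flange 272 mm across whose top (the rim) is 115 mm above the bench.
- lid_hinge (a point): Point on the upright axis of the davit post (steel post beside the pot, 165 mm from its centre), at rim height. The lid hangs on the blue davit arm and swings level about this axis. The post's top and the arm's top are 185 to 203 mm above the bench.
- lid_swing (a joint): Angle of the lid about the davit post (rad): 0 = at its stop, squarely over the pot; grows as it swings away, anticlockwise seen from above; starts at about 2, farthest 2.2. Stays where left; friction about 0.35 N m. It swings level; slack, its underside passes 5 mm above the rim.
- lid_knob (a point): Grip point on the axis of the lid's upright black grab knob (26 mm diameter, top 184 mm, foot 132 mm above the bench), 165 mm above the bench, 95 mm from the lid's centre, 190 mm from the davit axis. x points from lid to post, z is square to the lid. The aluminium lid is 272 mm across, 12 mm thick, top face 132 mm above the bench; a gauge on it reaches 166 mm.
- valve (a joint): Angle of the air valve's handle (rad): 0 = shut, 1.571 = fully open (stop), anticlockwise seen from above. Stays where it is left; friction about 0.12 N m.
- valve_grip (a point): Point on the red bar handle of the ball valve on the middle of the lid, 62 mm from its upright pivot (the lid's centre); x points along the handle to the pivot. The bar is 16 mm wide, 11 mm thick, reaches 85 mm out; its top is 175 mm above the bench (3 mm lower with the lid tight). Shut, it points away from the davit post; open, it lies over the brass outlet.
- wing_1 (a joint): Turn of wing screw 1 (rad): grows as it tightens, clockwise seen from above; slack at the start (0 to 0.25), fully home at its stop, 2.6. Stays where it is left; friction about 0.15 N m. It sinks 8 mm a turn and draws its corner of the lid down 3.3 mm in all.
- wing_1_grip (a point): Grip point on the axis of wing screw 1, 162 mm above the bench when slack; x lies along the wings. The wing is a steel bar 68 mm long, 12 mm thick, its top 11 mm above this point, its underside 17 mm below. The four sit in the lid at the corners of a 170 mm square about its centre, in order round the ring: 1 lies across from 3, 2 across from 4; they travel with the lid.
- wing_2 (a joint): Turn of wing screw 2 (rad): grows as it tightens, clockwise seen from above; slack at the start (0 to 0.25), fully home at its stop, 2.6. Stays where it is left; friction about 0.15 N m. It sinks 8 mm a turn and draws its corner of the lid down 3.3 mm in all.
- wing_2_grip (a point): Grip point on the axis of wing screw 2, 162 mm above the bench when slack; x lies along the wings. The wing is a steel bar 68 mm long, 12 mm thick, its top 11 mm above this point, its underside 17 mm below. The four sit in the lid at the corners of a 170 mm square about its centre, in order round the ring: 1 lies across from 3, 2 across from 4; they travel with the lid.
- wing_3 (a joint): Turn of wing screw 3 (rad): grows as it tightens, clockwise seen from above; slack at the start (0 to 0.25), fully home at its stop, 2.6. Stays where it is left; friction about 0.15 N m. It sinks 8 mm a turn and draws its corner of the lid down 3.3 mm in all.
- wing_3_grip (a point): Grip point on the axis of wing screw 3, 162 mm above the bench when slack; x lies along the wings. The wing is a steel bar 68 mm long, 12 mm thick, its top 11 mm above this point, its underside 17 mm below. The four sit in the lid at the corners of a 170 mm square about its centre, in order round the ring: 1 lies across from 3, 2 across from 4; they travel with the lid.
- wing_4 (a joint): Turn of wing screw 4 (rad): grows as it tightens, clockwise seen from above; slack at the start (0 to 0.25), fully home at its stop, 2.6. Stays where it is left; friction about 0.15 N m. It sinks 8 mm a turn and draws its corner of the lid down 3.3 mm in all.
- wing_4_grip (a point): Grip point on the axis of wing screw 4, 162 mm above the bench when slack; x lies along the wings. The wing is a steel bar 68 mm long, 12 mm thick, its top 11 mm above this point, its underside 17 mm below. The four sit in the lid at the corners of a 170 mm square about its centre, in order round the ring: 1 lies across from 3, 2 across from 4; they travel with the lid.
- crate: Open grey plastic crate of blanks, fixed on the bench, 285 x 285 mm, 55 mm tall, walls and floor 8 mm thick; origin at the centre of its underside.
- walnut_1_mid (a point): Dark brown walnut turning blank, 120 x 20 x 20 mm, 45 g or so, x along its length, point at its centre; starts in the crate. Some may be absent (None): two or three are there.
- walnut_2_mid (a point): Dark brown walnut turning blank, 120 x 20 x 20 mm, 45 g or so, x along its length, point at its centre; starts in the crate. Some may be absent (None): two or three are there.
- walnut_3_mid (a point): Dark brown walnut turning blank, 120 x 20 x 20 mm, 45 g or so, x along its length, point at its centre; starts in the crate. Some may be absent (None): two or three are there.
- maple_1_mid (a point): Pale cream maple blank, 120 x 20 x 20 mm, x along its length, point at its centre; stays in the crate.
- maple_2_mid (a point): Pale cream maple blank, 120 x 20 x 20 mm, x along its length, point at its centre; stays in the crate.
- padauk_1_mid (a point): Orange-red padauk blank, 120 x 20 x 20 mm, x along its length, point at its centre; stays in the crate.
- acrylic_1_mid (a point): Blue acrylic blank, 120 x 20 x 20 mm, x along its length, point at its centre; stays in the crate.
- oak: Pale oak stub, 90 x 27 x 27 mm, x along its length, origin at the centre of its underside; stays in the crate.
- finish_jar: Amber jar, 72 mm across, 85 mm tall; origin on its underside; a bystander.

How it is judged:
On the way, in this order (a step that is already met when the one before it is completed fails the run):
1. every walnut blank lies in the bottom of the pot (horizontal distance between each of walnut_1_mid, walnut_2_mid, walnut_3_mid and pot_floor below 0.085 m and z of walnut_1_mid in the frame of pot_floor between 0 and 0.034 m and z of walnut_2_mid in the frame of pot_floor between 0 and 0.034 m and z of walnut_3_mid in the frame of pot_floor between 0 and 0.034 m), for 0.2 s.
2. the lid is swung home over the pot, its screws still slack (value of joint lid_swing below 0.04 rad and value of joint each of wing_1, wing_2, wing_3, wing_4 below 0.5 rad), for 0.2 s.
3. first round: all four screws are drawn part of the way (0.7 to 1.9 rad) (value of joint wing_1 between 0.7 and 1.9 rad and value of joint wing_2 between 0.7 and 1.9 rad and value of joint wing_3 between 0.7 and 1.9 rad and value of joint wing_4 between 0.7 and 1.9 rad), for 0.2 s.
4. all four screws are fully home (value of joint each of wing_1, wing_2, wing_3, wing_4 above 2.4 rad), for 0.2 s.
5. the air valve is fully open (value of joint valve above 1.4 rad), for 0.2 s.
At the end, for the whole second after the job is handed in: Each walnut blank in the pot (centre within 85 mm of its axis, under 34 mm above its floor), the other stock in the crate, lid over the pot (0.04 rad) and flat (0.008 rad), all four wing screws past 2.4 rad, valve past 1.4 rad (all of step 1 and all of step 4 and x of maple_1_mid in the frame of crate between -0.14 and 0.14 m and y of maple_1_mid in the frame of crate between -0.14 and 0.14 m and height (world z) of each of maple_1_mid, maple_2_mid, padauk_1_mid, acrylic_1_mid, oak below 0.07 m and x of maple_2_mid in the frame of crate between -0.14 and 0.14 m and y of maple_2_mid in the frame of crate between -0.14 and 0.14 m and x of padauk_1_mid in the frame of crate between -0.14 and 0.14 m and y of padauk_1_mid in the frame of crate between -0.14 and 0.14 m and x of acrylic_1_mid in the frame of crate between -0.14 and 0.14 m and y of acrylic_1_mid in the frame of crate between -0.14 and 0.14 m and x of oak in the frame of crate between -0.14 and 0.14 m and y of oak in the frame of crate between -0.14 and 0.14 m and value of joint lid_swing below 0.04 rad and value of joint valve above 1.4 rad and angle between lid_knob's own z axis and vertical below 0.008 rad); the robot touches nothing.
It fails at once if a screw is tightened before the lid is over the pot (value of joint lid_swing above 0.08 rad and value of joint any of wing_1, wing_2, wing_3, wing_4 above 0.7 rad).
It fails at once if one screw is run far ahead (past 1.9 rad) while another is still near slack (under 0.7 rad) (value of joint any of wing_1, wing_2, wing_3, wing_4 above 1.9 rad and value of joint any of wing_1, wing_2, wing_3, wing_4 below 0.7 rad).
It fails at once if two neighbouring screws are drawn down while both opposite ones are slack (not crosswise), in the first or the last round ((value of joint each of wing_1, wing_2 above 0.8 rad and value of joint each of wing_3, wing_4 below 0.45 rad) or (value of joint each of wing_2, wing_3 above 0.8 rad and value of joint each of wing_4, wing_1 below 0.45 rad) or (value of joint each of wing_3, wing_4 above 0.8 rad and value of joint each of wing_1, wing_2 below 0.45 rad) or (value of joint each of wing_4, wing_1 above 0.8 rad and value of joint each of wing_2, wing_3 below 0.45 rad) or (value of joint each of wing_1, wing_2 above 2.1 rad and value of joint each of wing_3, wing_4 below 1.7 rad) or (value of joint each of wing_2, wing_3 above 2.1 rad and value of joint each of wing_4, wing_1 below 1.7 rad) or (value of joint each of wing_3, wing_4 above 2.1 rad and value of joint each of wing_1, wing_2 below 1.7 rad) or (value of joint each of wing_4, wing_1 above 2.1 rad and value of joint each of wing_2, wing_3 below 1.7 rad)).
It fails at once if the air valve is opened before all four screws are home (value of joint valve above 0.4 rad and value of joint any of wing_1, wing_2, wing_3, wing_4 below 2.35 rad).
It fails at once if a bystander on the bench is shifted by more than 40 mm (distance of finish_jar from where it was at the start of the episode above 0.04 m).
Of walnut_1, walnut_2, walnut_3 only 2 to 3 are there at a start; the rules pass over those that are not, and their reading is None.
At some moment in a run one of walnut_1, walnut_2, walnut_3 may be knocked a few centimetres aside while the robot is not near it.
Once in a run the grip may slacken for a moment while it holds something.
It also fails if it takes over 210 s, if anything falls off the work surface, if the arm or the gripper's body presses on something with over 40 N, if the wrist force passes 120 N, or if a joint passes its speed limit or range.

## Working session

There is one attempt and no reset: what is moved stays moved. The work goes in short steps, Python scripts to look and compute and a shell command to move; the robot and the scene stay as the last step left them, time stands still between calls to the robot, and variables do not carry over. Pictures are saved under pics/ and viewed, at most 14 in all, crops included, and the job is handed in when it is done.

```bash
ls; mkdir -p pics
python3 - <<'E'
from rig import robot
import cv2
print(robot.get_obs(), robot.grip_depth)
for n in ("top","scene"):
    c=robot.camera(n); cv2.imwrite(f"pics/{n}0.png",c["img"][:,:,::-1]); print({k:v for k,v in c.items() if k!="img"})
E
```

```text
nudge.py
pics
rig.py
{'time': 0.0, 'q': array([ 1.13047695e+00,  5.28448025e-01,  1.43393389e+00,  1.42436888e-05,
        1.18138767e+00, -1.78492908e-01]), 'joint_velocities': array([-2.27690135e-03,  5.51426958e-04, -3.86020852e-04, -3.84362872e-04,
       -1.57258681e-05,  9.17484169e-05]), 'joint_torque': array([-1.94663895e-03, -4.40050435e+01, -1.76592332e+01,  6.31837081e-02,
        5.83371834e-02, -1.53291844e-04]), 'position': array([0.16141803, 0.60302243, 0.22157274]), 'tool_rot': array([ 1.30542229e-01,  9.91442152e-01, -1.03477450e-03, -3.37703328e-04]), 'ft_force': array([-0.27234084, -0.13179841,  0.32217358]), 'moment': array([0.05935851, 0.02472706, 0.00627853]), 'grip_force': 0.0, 'grip_width': 0.08716700756335766} 0.0187
{'fx': 477.44377124146916, 'fy': 477.44377124146916, 'cx': 283.41132285129106, 'cy': 205.04817174753225, 'xyz': array([0.4085025 , 0.12744332, 1.29319363]), 'attitude': array([ 0.71682199, -0.6955076 ,  0.03990727, -0.02903121])}
{'fx': 389.1072748540931, 'fy': 389.1072748540931, 'cx': 281.2841886590498, 'cy': 210.68890217515653, 'xyz': array([1.1612726 , 0.61869108, 0.83557678]), 'attitude': array([ 0.41034804,  0.81607975, -0.3686558 , -0.17239847])}
```

View pics/top0.png

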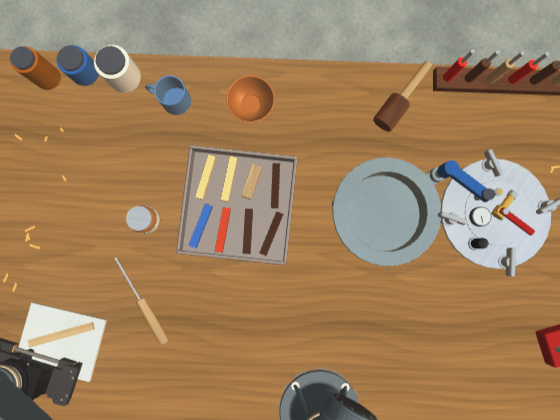

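View pics/scene0.png

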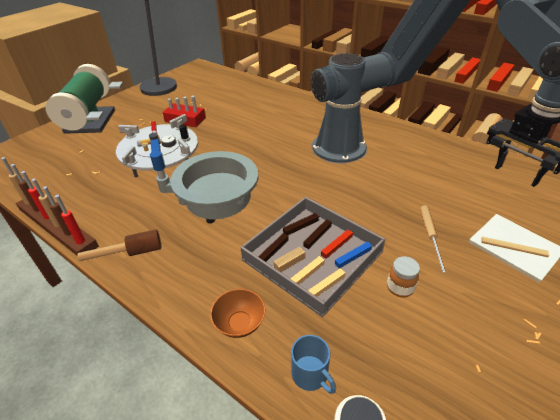

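The top view shows three walnut blanks, at about (275,186), (248,231) and (271,233). The pot is at (387,211), the post near (440,175), and the lid at (495,213) with its knob at (478,243). Next I'll measure positions.

```bash
cat > h.py <<'E'
import numpy as np, cv2
from scipy.spatial.transform import Rotation as R
from rig import robot
def cast(c,uv,z):
    uv=np.atleast_2d(np.asarray(uv,float))
    d=np.c_[(uv[:,0]-c["cx"])/c["fx"],(uv[:,1]-c["cy"])/c["fy"],np.ones(len(uv))]
    d=R.from_quat(c["attitude"]).apply(d); o=np.asarray(c["xyz"])
    return o+d*((z-o[2])/d[:,2])[:,None]
def proj(c,p):
    q=R.from_quat(c["attitude"]).inv().apply(np.atleast_2d(p)-c["xyz"])
    return np.c_[c["fx"]*q[:,0]/q[:,2]+c["cx"],c["fy"]*q[:,1]/q[:,2]+c["cy"]]
def contours(m,amin=20):
    cs,_=cv2.findContours(m.astype(np.uint8),cv2.RETR_EXTERNAL,cv2.CHAIN_APPROX_NONE)
    return [k for k in cs if cv2.contourArea(k)>amin]
def rect(c,k,z):
    "contour -> centre, yaw of long axis, sizes on plane z (m)"
    p=cast(c,k[:,0,:],z)[:,:2]; (x,y),(w,h),a=cv2.minAreaRect((p*1000).astype(np.float32))
    a=np.radians(a+(90 if h>w else 0)); a=(a+np.pi/2)%np.pi-np.pi/2
    return np.round([x/1000,y/1000,a,max(w,h)/1000,min(w,h)/1000],4)
def go(p=None,yaw=None,sym=True):
    """rows needed from measured pose: translation in tool axes now, then turn.
    yaw = wanted direction of tool x (grasp line y is square to it)"""
    o=robot.get_obs(); r=R.from_quat(o["tool_rot"]); x=r.as_matrix()[:,0]; y0=np.arctan2(x[1],x[0])
    print("pos",np.round(o["position"],4),"yaw %.3f q6 %.3f t %.1f"%(y0,o["q"][5],o["time"]),"F",np.round(o["ft_force"],1),"w %.4f gf %.1f"%(o["grip_width"],o["grip_force"]))
    if p is not None: print("  d tool",np.round(r.inv().apply(np.asarray(p)-o["position"]),4))
    if yaw is not None:
        t=-(yaw-y0); P=np.pi if sym else 2*np.pi; t=(t+P/2)%P-P/2
        print("  turn %.3f"%t)
E
python3 - <<'E'
from h import *
c=robot.camera("top"); im=c["img"]; hsv=cv2.cvtColor(im,cv2.COLOR_RGB2HSV)
g=np.zeros(im.shape[:2],bool); g[145:265,178:300]=1
w=g&(hsv[:,:,2]<95)&(im[:,:,0]>im[:,:,2]+12)
for k in contours(w,60): print("walnut",k[:,0].mean(0),rect(c,k,.028))
for nm,m,z in (("blue",(hsv[:,:,0]>95)&(hsv[:,:,0]<125)&(hsv[:,:,1]>120),.203),("red",((hsv[:,:,0]<6)|(hsv[:,:,0]>174))&(hsv[:,:,1]>150),.175)):
    for k in contours(m,60): print(nm,k[:,0].mean(0).round(),rect(c,k,z))
print("post end?",cast(c,[440,175],.19),cast(c,[488,194],.203))
big=cv2.resize(im[140:285,325:560],None,fx=3.3,fy=3.3,interpolation=cv2.INTER_CUBIC); cv2.imwrite("pics/lid1.png",big[:,:,::-1])
E
```

```text
walnut [270.92307692 232.78021978] [ 0.4572  0.1405 -0.3599  0.1173  0.019 ]
walnut [247.31632653 230.95918367] [ 0.4612  0.2033 -0.0211  0.1166  0.0195]
walnut [274.92783505 185.27835052] [ 0.5847  0.1342 -0.0095  0.1166  0.0182]
walnut [231.24836601 153.44444444] [0.6675 0.2545 1.4936 0.2054 0.0061]
blue [200. 225.] [ 0.4635  0.3003 -0.3344  0.1011  0.0174]
blue [462. 179.] [ 0.5916 -0.3051  1.07    0.1251  0.0465]
blue [79. 66.] [0.8252 0.6009 0.7691 0.091  0.0684]
red [551. 345.] [ 0.2127 -0.5072 -0.0272  0.0932  0.0537]
red [515. 220.] [ 0.4975 -0.4407  0.9435  0.0916  0.0136]
red [222. 229.] [ 0.4569  0.253  -0.1444  0.1036  0.018 ]
red [523.  71.] [ 0.8625 -0.4614 -0.9271  0.0847  0.0232]
red [455.  69.] [ 0.8628 -0.2939 -0.7579  0.0738  0.0224]
post end? [[ 0.59900241 -0.25363907  0.19      ]] [[ 0.55582033 -0.36080887  0.203     ]]
```

View pics/lid1.png

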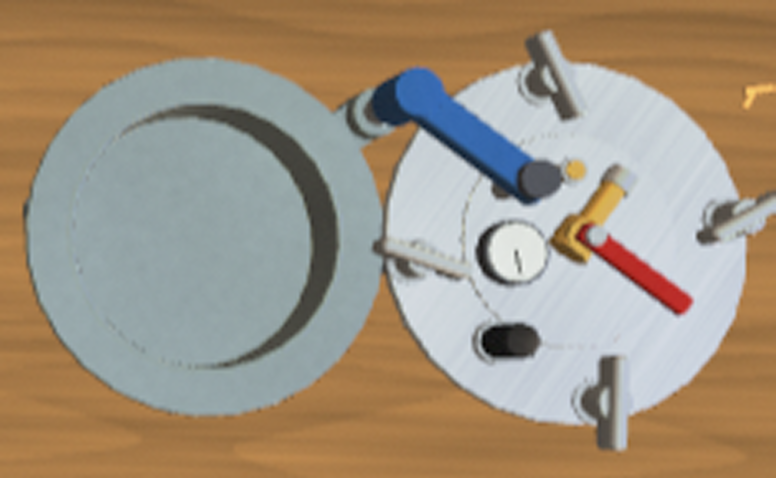

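The crop shows the pot circle centred near crop (204,236) and the lid near (566,244). The post end of the arm is at about (415,90), the knob top at about (526,341), and the four wings are at about (558,75), (740,215), (613,402) and (425,258).

Run:
```python
from h import *
c=robot.camera("top")
px=lambda u,v:[325+u/3.3,140+v/3.3]
for n,u,v,z in (("pot",204,236,.115),("lid",566,244,.132),("post",415,90,.203),("knob",526,341,.184),("w_a",556,75,.173),("w_b",742,217,.173),("w_c",613,402,.173),("w_d",425,258,.173),("handle pivot",595,237,.175)): print(n,cast(c,px(u,v),z)[0].round(4))
go([.4572,.1405,.10],-.36)
```

```text
pot [ 0.5159 -0.1464  0.115 ]
lid [ 0.5167 -0.4131  0.132 ]
post [ 0.6157 -0.2744  0.203 ]
knob [ 0.4421 -0.3594  0.184 ]
w_a [ 0.6358 -0.3884  0.173 ]
w_b [ 0.5363 -0.5221  0.173 ]
w_c [ 0.401  -0.4261  0.173 ]
w_d [ 0.4997 -0.292   0.173 ]
handle pivot [ 0.5184 -0.4141  0.175 ]
pos [0.1615 0.6033 0.222 ] yaw 2.880 q6 -0.178 t 0.2 F [-0.3  0.  -0. ] w 0.0866 gf 0.0
  d tool [-0.4054 -0.3704  0.1223]
  turn 0.098
```

```bash
python3 nudge.py '[[-0.029,-0.0265,0,0],[-0.029,-0.0265,0,0],[-0.029,-0.0265,0,0],[-0.029,-0.0265,0,0],[-0.029,-0.0265,0,0],[-0.029,-0.0265,0,0],[-0.029,-0.0265,0,0],[-0.029,-0.0265,0,0],[-0.029,-0.0265,0,0],[-0.029,-0.0265,0,0],[-0.029,-0.0265,0,0],[-0.029,-0.0265,0,0],[-0.029,-0.0265,0,0],[-0.029,-0.0265,0,0],[0,0,0.04,0.1],[0,0,0.04,0],[0,0,0.04,0],[0,0,0,0],[0,0,0,0]]' 0.045 25
python3 - <<'E'
from h import *
go([.4572,.1405,.012],-.36)
c=robot.camera("wrist"); cv2.imwrite("pics/w1.png",c["img"][:,:,::-1])
E
```

```text
time: 1.78
position: [0.4561, 0.14, 0.1007]
tool_rot: [0.18, 0.984, -0.001, -0.003]
ft_force: [0.3, -0.1, -0.0]
grip_width: 0.0449
grip_force: 0.0
pos [0.4561 0.14   0.1007] yaw 2.780 q6 -1.146 t 1.8 F [ 0.3 -0.1 -0. ] w 0.0449 gf 0.0
  d tool [-0.0015  0.0011  0.0887]
  turn -0.002
```

View pics/w1.png

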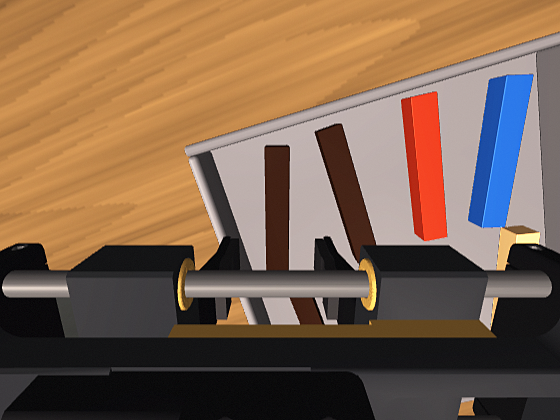

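The blank at about (278,200) lines up midway between the fingers, with clear space on both sides. I'll descend and grip it.

```bash
python3 nudge.py '[[-0.001,0.001,0.035,0],[0,0,0.03,0],[0,0,0.015,0],[0,0,0.0085,0],[0,0,0,0],[0,0,0,0]]'
python3 nudge.py '[[0,0,0,0],[0,0,0,0],[0,0,0,0],[0,0,0,0],[0,0,0,0],[0,0,0,0]]' 0 35
python3 nudge.py '[[0,0,-0.03,0],[0,0,-0.04,0],[0,0,-0.04,0],[0,0,-0.03,0],[0,0,0,0]]'
python3 -c "
from h import *
go([.485,-.1464,.152],1.571)"
```

```text
time: 2.33
position: [0.4609, 0.1412, 0.0161]
tool_rot: [0.18, 0.984, 0.001, 0.002]
ft_force: [-0.2, -0.5, 0.2]
grip_width: 0.045
grip_force: 0.0
time: 2.83
position: [0.4594, 0.1408, 0.0145]
tool_rot: [0.18, 0.984, 0.0, 0.0]
ft_force: [0.1, -0.4, 5.9]
grip_width: 0.0196
grip_force: 35.0
time: 3.25
position: [0.4629, 0.1413, 0.1592]
tool_rot: [0.18, 0.984, 0.001, 0.006]
ft_force: [1.0, -0.3, -0.4]
grip_width: 0.0194
grip_force: 35.0
pos [0.4629 0.1413 0.1592] yaw 2.780 q6 -1.145 t 3.2 F [ 1.  -0.3 -0.4] w 0.0194 gf 35.0
  d tool [-0.1224 -0.2613  0.0072]
  turn 1.209
```

```bash
python3 nudge.py '[[-0.0175,-0.0373,0,0],[-0.0175,-0.0373,0,0],[-0.0175,-0.0373,0,0],[-0.0175,-0.0373,0,0],[-0.0175,-0.0373,0,0],[-0.0175,-0.0373,0,0],[-0.0175,-0.0373,0,0],[0,0,0,0.12],[0,0,0,0.12],[0,0,0,0.12],[0,0,0,0.12],[0,0,0,0.12],[0,0,0,0.12],[0,0,0,0.12],[0,0,0,0.12],[0,0,0,0.12],[0,0,0,0.12],[0,0,0,0],[0,0,0,0]]'
python3 -c "
from h import *
go([.474,-.1464,.058],1.571)"
```

```text
time: 4.83
position: [0.4807, -0.1464, 0.1531]
tool_rot: [0.703, 0.711, -0.0, -0.001]
ft_force: [0.0, 0.7, -0.3]
grip_width: 0.0197
grip_force: 35.0
pos [ 0.4807 -0.1464  0.1531] yaw 1.583 q6 -0.530 t 4.8 F [ 0.   0.7 -0.3] w 0.0197 gf 35.0
  d tool [-0.     -0.0066  0.0951]
  turn 0.012
```

```bash
python3 nudge.py '[[0,-0.0065,0.01,0],[0,0,0.03,0],[0,0,0.03,0],[0,0,0.015,0],[0,0,0.01,0],[0,0,0,0],[0,0,0,0]]'
python3 nudge.py '[[0,0,0,0],[0,0,0,0],[0,0,0,0]]' 0.032
python3 nudge.py '[[0,0,-0.03,0],[0,0,-0.04,0],[0,0,-0.04,0],[0,0,0,0]]'
python3 -c "
from h import *
go([.4612,.2033,.14],-.02)
c=robot.camera('top');im=c['img'];hsv=cv2.cvtColor(im,cv2.COLOR_RGB2HSV)
w=(hsv[:,:,2]<95)&(im[:,:,0]>im[:,:,2]+12)
w[:145]=0;w[270:]=0;w[:,:178]=0;w[:,440:]=0
for k in contours(w,60): print(k[:,0].mean(0).round(),rect(c,k,.028),rect(c,k,.07))
cv2.imwrite('pics/t2.png',im[:,:,::-1])
"
```

```text
time: 5.42
position: [0.4748, -0.1468, 0.0586]
tool_rot: [0.703, 0.711, -0.0, -0.0]
ft_force: [1.1, -0.2, -0.9]
grip_width: 0.0196
grip_force: 35.0
time: 5.67
position: [0.4754, -0.1471, 0.0598]
tool_rot: [0.704, 0.71, 0.0, 0.001]
ft_force: [-0.4, 0.6, 0.9]
grip_width: 0.03
grip_force: 0.0
time: 6.0
position: [0.4792, -0.1491, 0.1761]
tool_rot: [0.704, 0.71, 0.002, 0.007]
ft_force: [0.6, 0.0, 0.6]
grip_width: 0.0318
grip_force: 0.0
pos [ 0.4792 -0.1491  0.1761] yaw 1.580 q6 -0.534 t 6.0 F [0.6 0.  0.6] w 0.0318 gf 0.0
  d tool [ 0.3528 -0.0151  0.0331]
  turn -1.541
[373. 229.] [ 0.4747 -0.1289 -1.5408  0.0776  0.0186] [ 0.4725 -0.1204 -1.5408  0.075   0.018 ]
[247. 231.] [ 0.4621  0.203  -0.0211  0.1143  0.0186] [ 0.4603  0.2005 -0.0211  0.1105  0.018 ]
[275. 185.] [ 0.5847  0.1344 -0.0108  0.1166  0.0178] [ 0.5788  0.1342 -0.0108  0.1128  0.0173]
[240. 154.] [0.6653 0.2303 1.4963 0.2541 0.0058] [0.6568 0.2269 1.4963 0.2457 0.0056]
```

View pics/t2.png

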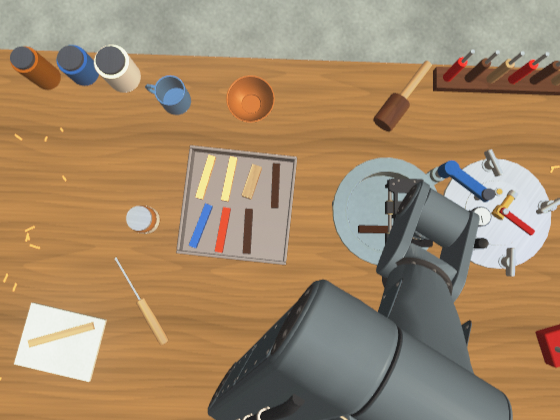

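Blank 1 is in the pot at about (373,229), and the other two haven't moved. Going for the second.

```bash
python3 nudge.py '[[0.0353,-0.0015,0,0],[0.0353,-0.0015,0,0],[0.0353,-0.0015,0,0],[0.0353,-0.0015,0,0],[0.0353,-0.0015,0,0],[0.0353,-0.0015,0,0],[0.0353,-0.0015,0,0],[0.0353,-0.0015,0,0],[0.0353,-0.0015,0,0],[0.0353,-0.0015,0,0]]' 0.036
python3 nudge.py '[[0,0,0.01,-0.12],[0,0,0.01,-0.12],[0,0,0.01,-0.12],[0,0,0,-0.12],[0,0,0,-0.12],[0,0,0,-0.12],[0,0,0,-0.12],[0,0,0,-0.12],[0,0,0,-0.12],[0,0,0,-0.12],[0,0,0,-0.12],[0,0,0,-0.12],[0,0,0,-0.1],[0,0,0,0],[0,0,0,0],[0,0,0,0]]'
python3 -c "
from h import *
go([.4615,.2033,.013],-.02)"
```

```text
time: 6.88
position: [0.4553, 0.2076, 0.1681]
tool_rot: [0.704, 0.71, -0.001, -0.001]
ft_force: [-0.7, 0.5, -0.1]
grip_width: 0.0358
grip_force: 0.0
time: 8.22
position: [0.4562, 0.206, 0.1386]
tool_rot: [0.012, 1.0, -0.0, -0.001]
ft_force: [0.4, 0.2, -0.8]
grip_width: 0.0361
grip_force: 0.0
pos [0.4562 0.206  0.1386] yaw 3.118 q6 -1.346 t 8.2 F [ 0.4  0.2 -0.8] w 0.0361 gf 0.0
  d tool [-0.0055 -0.0025  0.1256]
  turn -0.004
```

```bash
python3 nudge.py '[[-0.0055,-0.0025,0.035,0],[0,0,0.035,0],[0,0,0.03,0],[0,0,0.015,0],[0,0,0.0105,0],[0,0,0,0],[0,0,0,0]]'
python3 nudge.py '[[0,0,0,0],[0,0,0,0],[0,0,0,0],[0,0,0,0],[0,0,0,0],[0,0,0,0]]' 0 35
python3 nudge.py '[[0,0,-0.03,0],[0,0,-0.04,0],[0,0,-0.04,0],[0,0,-0.03,0],[0,0,0,0],[0,0,0,0]]'
python3 -c "
from h import *
go([.516,-.1464,.155],1.571)"
```

```text
time: 8.8
position: [0.4621, 0.2035, 0.0135]
tool_rot: [0.011, 1.0, -0.0, -0.0]
ft_force: [0.1, -0.6, -0.1]
grip_width: 0.036
grip_force: 0.0
time: 9.3
position: [0.4628, 0.2036, 0.0146]
tool_rot: [0.011, 1.0, 0.0, 0.001]
ft_force: [-0.4, -0.0, 5.9]
grip_width: 0.0199
grip_force: 35.0
time: 9.8
position: [0.4632, 0.2037, 0.1555]
tool_rot: [0.011, 1.0, 0.001, 0.002]
ft_force: [0.5, 0.1, -0.9]
grip_width: 0.0196
grip_force: 35.0
pos [0.4632 0.2037 0.1555] yaw 3.120 q6 -1.356 t 9.8 F [ 0.5  0.1 -0.9] w 0.0196 gf 35.0
  d tool [-0.0604 -0.3489  0.0005]
  turn 1.549
```

```bash
python3 nudge.py '[[-0.006,-0.0349,0,0],[-0.006,-0.0349,0,0],[-0.006,-0.0349,0,0],[-0.006,-0.0349,0,0],[-0.006,-0.0349,0,0],[-0.006,-0.0349,0,0],[-0.006,-0.0349,0,0],[-0.006,-0.0349,0,0],[-0.006,-0.0349,0,0],[-0.006,-0.0349,0,0]]'
python3 nudge.py '[[0,0,0,0.12],[0,0,0,0.12],[0,0,0,0.12],[0,0,0,0.12],[0,0,0,0.12],[0,0,0,0.12],[0,0,0,0.12],[0,0,0,0.12],[0,0,0,0.12],[0,0,0,0.12],[0,0,0,0.12],[0,0,0,0.12],[0,0,0,0.11],[0,0,0,0],[0,0,0,0],[0,0,0,0]]'
python3 -c "
from h import *
go([.516,-.1464,.058],1.571)"
```

```text
time: 10.63
position: [0.5129, -0.1479, 0.1515]
tool_rot: [0.011, 1.0, 0.001, -0.002]
ft_force: [-0.3, 0.6, -1.8]
grip_width: 0.0198
grip_force: 35.0
time: 11.97
position: [0.5137, -0.1464, 0.1525]
tool_rot: [0.707, 0.708, -0.0, -0.001]
ft_force: [0.6, -0.5, -0.4]
grip_width: 0.0195
grip_force: 35.0
pos [ 0.5137 -0.1464  0.1525] yaw 1.572 q6 -0.488 t 12.0 F [ 0.6 -0.5 -0.4] w 0.0195 gf 35.0
  d tool [-0.0001  0.0025  0.0945]
  turn 0.001
```

```bash
python3 nudge.py '[[0,0.0025,0.01,0],[0,0,0.03,0],[0,0,0.03,0],[0,0,0.015,0],[0,0,0.0095,0],[0,0,0,0],[0,0,0,0]]'
python3 nudge.py '[[0,0,0,0],[0,0,0,0],[0,0,0,0]]' 0.032
python3 nudge.py '[[0,0,-0.03,0],[0,0,-0.04,0],[0,0,-0.04,0],[0,0,0,0]]'
python3 -c "
from h import *
go([.585,.1344,.14],-.01)
c=robot.camera('top');im=c['img'];hsv=cv2.cvtColor(im,cv2.COLOR_RGB2HSV)
w=(hsv[:,:,2]<95)&(im[:,:,0]>im[:,:,2]+12)
w[:145]=0;w[270:]=0;w[:,:178]=0;w[:,440:]=0
for k in contours(w,60): print(k[:,0].mean(0).round(),rect(c,k,.028),rect(c,k,.07))
"
```

```text
time: 12.55
position: [0.517, -0.1468, 0.0584]
tool_rot: [0.707, 0.707, -0.0, -0.0]
ft_force: [1.2, 0.9, 0.4]
grip_width: 0.0199
grip_force: 35.0
time: 12.8
position: [0.5174, -0.147, 0.0596]
tool_rot: [0.707, 0.707, 0.0, 0.001]
ft_force: [0.4, 0.3, -0.4]
grip_width: 0.0296
grip_force: 0.0
time: 13.13
position: [0.5217, -0.149, 0.1766]
tool_rot: [0.707, 0.707, 0.002, 0.008]
ft_force: [0.7, -0.0, -0.0]
grip_width: 0.0319
grip_force: 0.0
pos [ 0.5217 -0.149   0.1766] yaw 1.570 q6 -0.484 t 13.1 F [ 0.7 -0.  -0. ] w 0.0319 gf 0.0
  d tool [0.2837 0.0626 0.0354]
  turn -1.561
[370. 229.] [ 0.4767 -0.1235 -1.5567  0.0667  0.0186] [ 0.4745 -0.1152 -1.5567  0.0645  0.018 ]
[373. 212.] [ 0.5201 -0.1323 -1.5402  0.0804  0.0187] [ 0.5164 -0.1237 -1.5402  0.0777  0.0181]
[275. 185.] [ 0.5847  0.1342 -0.0156  0.1167  0.0168] [ 0.5788  0.134  -0.0156  0.1128  0.0163]
[240. 154.] [0.6654 0.2316 1.4952 0.2514 0.0056] [0.6569 0.2282 1.4952 0.2431 0.0054]
```

```bash
python3 nudge.py '[[0.0355,0.0078,0,0],[0.0355,0.0078,0,0],[0.0355,0.0078,0,0],[0.0355,0.0078,0,0],[0.0355,0.0078,0,0],[0.0355,0.0078,0,0],[0.0355,0.0078,0,0],[0.0355,0.0078,0,0]]' 0.036
python3 nudge.py '[[0,0,0.01,-0.12],[0,0,0.01,-0.12],[0,0,0.01,-0.12],[0,0,0,-0.12],[0,0,0,-0.12],[0,0,0,-0.12],[0,0,0,-0.12],[0,0,0,-0.12],[0,0,0,-0.12],[0,0,0,-0.12],[0,0,0,-0.12],[0,0,0,-0.12],[0,0,0,-0.12],[0,0,0,0],[0,0,0,0],[0,0,0,0]]'
python3 -c "
from h import *
go([.585,.1342,.013],-.015)
c=robot.camera('top');im=c['img'];hsv=cv2.cvtColor(im,cv2.COLOR_RGB2HSV)
w=(hsv[:,:,2]<95)&(im[:,:,0]>im[:,:,2]+12)
w[:145]=0;w[270:]=0;w[:,:178]=0;w[:,440:]=0
for k in contours(w,60): print(k[:,0].mean(0).round(),rect(c,k,.028),rect(c,k,.07))"
```

```text
time: 13.85
position: [0.5789, 0.139, 0.1681]
tool_rot: [0.707, 0.707, -0.001, -0.001]
ft_force: [-0.2, -1.0, 0.1]
grip_width: 0.0359
grip_force: 0.0
time: 15.18
position: [0.5792, 0.1371, 0.1385]
tool_rot: [0.007, 1.0, -0.0, -0.001]
ft_force: [-0.2, -0.6, 0.1]
grip_width: 0.036
grip_force: 0.0
pos [0.5792 0.1371 0.1385] yaw 3.127 q6 -1.512 t 15.2 F [-0.2 -0.6  0.1] w 0.0360 gf 0.0
  d tool [-0.006  -0.0028  0.1255]
  turn 0.001
[381. 229.] [ 0.4754 -0.1516 -1.5408  0.123   0.0186] [ 0.4731 -0.1424 -1.5408  0.1189  0.018 ]
[382. 213.] [ 0.5197 -0.1538  1.5702  0.1233  0.0193] [ 0.516  -0.1445  1.5702  0.1192  0.0187]
```

```bash
python3 nudge.py '[[-0.006,-0.0028,0.035,0],[0,0,0.035,0],[0,0,0.03,0],[0,0,0.015,0],[0,0,0.0105,0],[0,0,0,0],[0,0,0,0]]'
python3 nudge.py '[[0,0,0,0],[0,0,0,0],[0,0,0,0],[0,0,0,0],[0,0,0,0],[0,0,0,0]]' 0 35
python3 nudge.py '[[0,0,-0.03,0],[0,0,-0.04,0],[0,0,-0.04,0],[0,0,-0.03,0],[0,0,0,0],[0,0,0,0]]'
python3 -c "
from h import *
go([.558,-.1464,.155],1.571)"
```

```text
time: 15.82
position: [0.5858, 0.1343, 0.0136]
tool_rot: [0.006, 1.0, -0.0, -0.0]
ft_force: [-0.4, 0.1, -0.5]
grip_width: 0.0358
grip_force: 0.0
time: 16.32
position: [0.5865, 0.1343, 0.0149]
tool_rot: [0.006, 1.0, 0.0, 0.001]
ft_force: [0.3, -0.2, 6.2]
grip_width: 0.0199
grip_force: 35.0
time: 16.82
position: [0.5868, 0.1344, 0.1558]
tool_rot: [0.006, 1.0, 0.0, 0.002]
ft_force: [-0.0, 0.7, -1.5]
grip_width: 0.0198
grip_force: 35.0
pos [0.5868 0.1344 0.1558] yaw 3.130 q6 -1.519 t 16.8 F [-0.   0.7 -1.5] w 0.0198 gf 35.0
  d tool [ 0.0255 -0.2811  0.0006]
  turn 1.559
```

```bash
python3 nudge.py '[[0.0032,-0.0351,0,0],[0.0032,-0.0351,0,0],[0.0032,-0.0351,0,0],[0.0032,-0.0351,0,0],[0.0032,-0.0351,0,0],[0.0032,-0.0351,0,0],[0.0032,-0.0351,0,0],[0.0032,-0.0351,0,0]]'
python3 nudge.py '[[0,0,0,0.12],[0,0,0,0.12],[0,0,0,0.12],[0,0,0,0.12],[0,0,0,0.12],[0,0,0,0.12],[0,0,0,0.12],[0,0,0,0.12],[0,0,0,0.12],[0,0,0,0.12],[0,0,0,0.12],[0,0,0,0.12],[0,0,0,0.12],[0,0,0,0],[0,0,0,0],[0,0,0,0]]'
python3 -c "
from h import *
go([.558,-.1464,.058],1.571)
c=robot.camera('top');im=c['img'];cv2.imwrite('pics/t3.png',im[:,:,::-1])"
```

```text
time: 17.48
position: [0.5547, -0.1471, 0.1513]
tool_rot: [0.006, 1.0, 0.001, -0.002]
ft_force: [0.3, -0.1, -0.4]
grip_width: 0.0196
grip_force: 35.0
time: 18.82
position: [0.5559, -0.1459, 0.1524]
tool_rot: [0.707, 0.708, -0.0, -0.001]
ft_force: [0.1, 0.4, -1.1]
grip_width: 0.0199
grip_force: 35.0
pos [ 0.5559 -0.1459  0.1524] yaw 1.572 q6 -0.452 t 18.8 F [ 0.1  0.4 -1.1] w 0.0199 gf 35.0
  d tool [-0.0007  0.0023  0.0944]
  turn 0.001
```

View pics/t3.png

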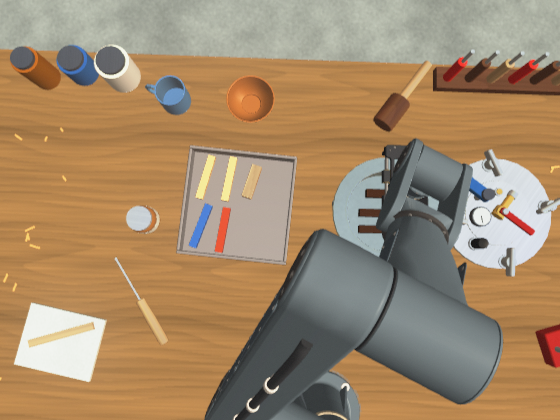

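All three blanks are out of the crate and the remaining stock is untouched. The two placed blanks are visible in the pot. I'll place the third and retreat.

```bash
python3 nudge.py '[[0,0.0023,0.01,0],[0,0,0.03,0],[0,0,0.03,0],[0,0,0.015,0],[0,0,0.0095,0],[0,0,0,0],[0,0,0,0]]'
python3 nudge.py '[[0,0,0,0],[0,0,0,0],[0,0,0,0]]' 0.032
python3 nudge.py '[[0,0,-0.03,0],[0,0,-0.04,0],[0,0,-0.04,0],[0.03,-0.01,0,0],[0.03,-0.01,0,0],[0.03,-0.01,0,0],[0.03,-0.01,0,0],[0.03,-0.01,0,0],[0.03,-0.01,0,0],[0.03,-0.01,0,0],[0.03,-0.01,0,0],[0,0,0,0]]' 0.05
python3 - <<'E'
from h import *
go()
c=robot.camera('top');im=c['img'];hsv=cv2.cvtColor(im,cv2.COLOR_RGB2HSV)
w=(hsv[:,:,2]<95)&(im[:,:,0]>im[:,:,2]+12)
w[:145]=0;w[270:]=0;w[:,:178]=0;w[:,430:]=0
for k in contours(w,60): print(k[:,0].mean(0).round(),rect(c,k,.07))
# black knob
b=(hsv[:,:,2]<70); b[:225]=0;b[262:]=0;b[:,:462]=0;b[:,500:]=0
for k in contours(b,20): print('knob',k[:,0].min(0),k[:,0].max(0))
p=c;
u=proj(c,[[.442,-.359,.184],[.442,-.359,.132]]);print(u)
cr=im[150:285,425:560]; cv2.imwrite('pics/lid2.png',cv2.resize(cr,None,fx=4.4,fy=4.4,interpolation=cv2.INTER_CUBIC)[:,:,::-1])
s=robot.camera('scene'); cv2.imwrite('pics/lid2s.png',cv2.resize(s['img'][80:240,90:290],None,fx=3.7,fy=3.7,interpolation=cv2.INTER_CUBIC)[:,:,::-1])
E
```

```text
time: 19.45
position: [0.5592, -0.1462, 0.0585]
tool_rot: [0.707, 0.707, -0.0, -0.0]
ft_force: [-0.5, -0.5, -0.0]
grip_width: 0.019
grip_force: 35.0
time: 19.7
position: [0.5595, -0.1464, 0.0596]
tool_rot: [0.707, 0.707, 0.0, 0.001]
ft_force: [-0.1, -0.4, -1.0]
grip_width: 0.0296
grip_force: 0.0
time: 20.7
position: [0.476, 0.0982, 0.1694]
tool_rot: [0.706, 0.708, -0.0, -0.002]
ft_force: [-0.7, -0.0, 0.0]
grip_width: 0.0501
grip_force: 0.0
pos [0.476  0.0982 0.1694] yaw 1.574 q6 -0.033 t 20.7 F [-0.7 -0.   0. ] w 0.0501 gf 0.0
[381. 229.] [ 0.4731 -0.1424 -1.5408  0.1189  0.018 ]
[382. 213.] [ 0.516  -0.1445  1.5702  0.1192  0.0187]
[382. 197.] [ 0.5586 -0.1441 -1.5396  0.1197  0.0182]
[235. 154.] [0.658  0.2399 1.4936 0.2196 0.0056]
knob [471 238] [486 247]
[[484.22791887 243.37992456]
 [474.95392199 243.74709625]]
```

View pics/lid2.png

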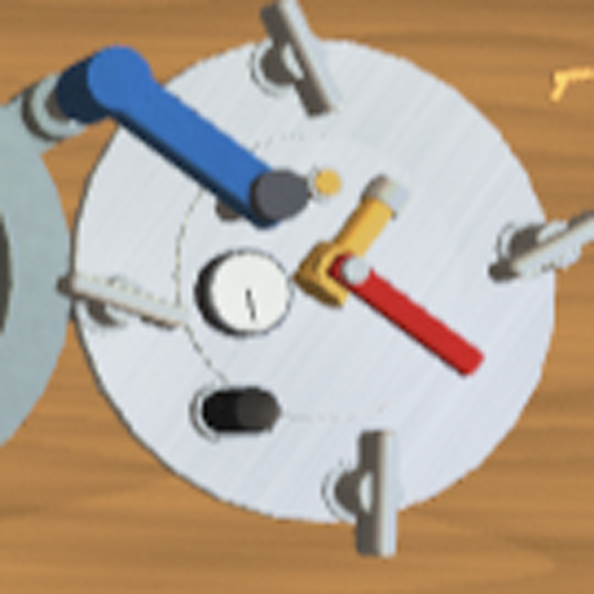

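View pics/lid2s.png

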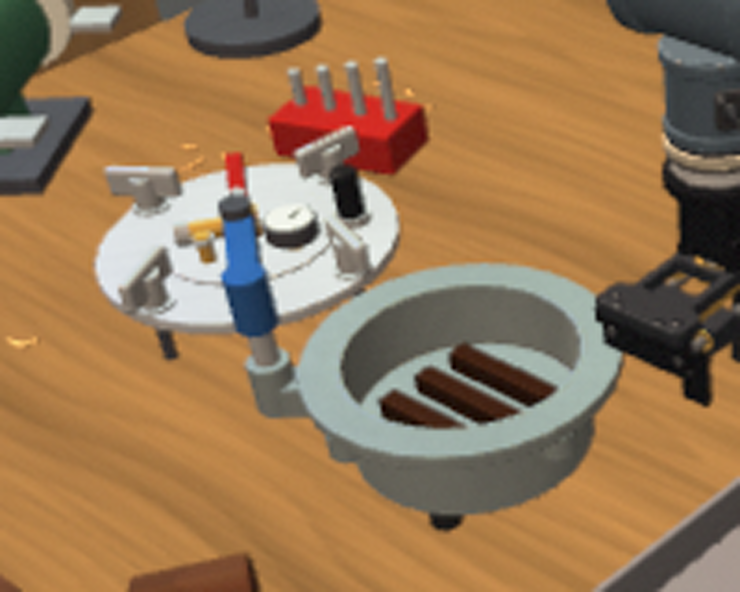

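The three blanks lie flat in the pot, near top px (381,229), (382,213) and (382,197). The knob's foot is at about px 476 and its top at about px 483, both on row 243, which puts its axis at about (0.4425,-0.358). The gauge is at px (481,217), so I'll approach the knob with the fingers square to it.

```bash
python3 nudge.py '[[0,0,-0.035,0],[-0.038,-0.0028,-0.01,-0.115],[0,0,0,-0.115],[0,0,0,-0.115],[0,0,0,-0.115],[0,0,0,-0.115],[0,0,0,-0.115],[0,0,0,-0.115],[0,0,0,-0.115],[0,0,0,-0.115],[0,0,0,-0.115],[0,0,0,-0.12],[0,0,0,0],[0,0,0,0]]' 0.05
python3 -c "
from h import *
go([.4425,-.3575,.21],2.84)"
```

```text
time: 21.97
position: [0.4773, 0.0572, 0.2136]
tool_rot: [0.156, 0.988, -0.0, 0.001]
ft_force: [1.2, -0.6, 0.1]
grip_width: 0.0502
grip_force: 0.0
pos [0.4773 0.0572 0.2136] yaw 2.828 q6 -1.370 t 22.0 F [ 1.2 -0.6  0.1] w 0.0502 gf 0.0
  d tool [-0.0949 -0.4052  0.0037]
  turn -0.012
```

```bash
python3 nudge.py '[[-0.0086,-0.0368,0,0],[-0.0086,-0.0368,0,0],[-0.0086,-0.0368,0,0],[-0.0086,-0.0368,0,0],[-0.0086,-0.0368,0,0],[-0.0086,-0.0368,0,0],[-0.0086,-0.0368,0,0],[-0.0086,-0.0368,0,0],[-0.0086,-0.0368,0,0],[-0.0086,-0.0368,0,0],[-0.0086,-0.0368,0,0],[0,0,0,0],[0,0,0,0],[0,0,0,0]]' 0.05
python3 - <<'E'
from h import *
go([.4425,-.3575,.148],2.84)
c=robot.camera("wrist"); cv2.imwrite("pics/w2.png",c["img"][:,:,::-1])
print(proj(c,[[.4425,-.3575,.184],[.4425,-.3575,.132]]))
E
```

```text
time: 23.13
position: [0.4429, -0.3558, 0.213]
tool_rot: [0.155, 0.988, 0.001, -0.001]
ft_force: [0.4, -0.0, 0.2]
grip_width: 0.0502
grip_force: 0.0
pos [ 0.4429 -0.3558  0.213 ] yaw 2.830 q6 -2.133 t 23.1 F [ 0.4 -0.   0.2] w 0.0502 gf 0.0
  d tool [-0.0002 -0.0019  0.065 ]
  turn -0.010
[[274.56452393 236.41634687]
 [274.94762408 214.21902328]]
```

View pics/w2.png

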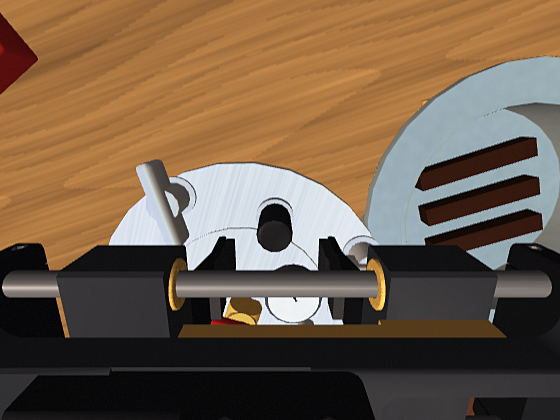

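The knob's top is at (275,236), just where projected, and the fingers straddle it. I'll descend, grip and swing.

```bash
python3 nudge.py '[[0,-0.0018,0.02,0],[0,0,0.025,0],[0,0,0.02,0],[0,0,0,0],[0,0,0,0]]'
python3 nudge.py '[[0,0,0,0],[0,0,0,0],[0,0,0,0],[0,0,0,0],[0,0,0,0]]' 0 30
python3 nudge.py '[[0.0147,0.01745,0,0.12],[0.0147,0.01745,0,0.12],[0.0147,0.01745,0,0.12],[0.0147,0.01745,0,0.12],[0,0,0,0]]'
python3 -c "
from h import *
go()"
```

```text
time: 23.6
position: [0.4428, -0.3557, 0.1478]
tool_rot: [0.153, 0.988, 0.001, -0.001]
ft_force: [0.5, -0.4, 0.2]
grip_width: 0.0496
grip_force: 0.0
time: 24.02
position: [0.4436, -0.3579, 0.1493]
tool_rot: [0.154, 0.988, -0.0, 0.001]
ft_force: [-0.8, 0.2, 3.9]
grip_width: 0.0251
grip_force: 30.0
time: 24.43
position: [0.4272, -0.267, 0.1494]
tool_rot: [0.388, 0.922, 0.001, 0.004]
ft_force: [6.8, -0.2, -3.8]
grip_width: 0.025
grip_force: 30.1
pos [ 0.4272 -0.267   0.1494] yaw 2.345 q6 -1.563 t 24.4 F [ 6.8 -0.2 -3.8] w 0.0250 gf 30.1
```

```bash
python3 nudge.py '[[0.0147,0.01745,0,0.12],[0.0147,0.01745,0,0.12],[0.0147,0.01745,0,0.12],[0.0147,0.01745,0,0.12],[0,0,0,0]]'
python3 nudge.py '[[0.0147,0.01745,0,0.12],[0.0147,0.01745,0,0.12],[0.0147,0.01745,0,0.12],[0.0147,0.01745,0,0.12],[0.0147,0.01745,0,0.12],[0,0,0,0],[0,0,0,0]]'
python3 -c "
from h import *
go()"
```

```text
time: 24.85
position: [0.4538, -0.1821, 0.1494]
tool_rot: [0.595, 0.804, 0.002, 0.006]
ft_force: [7.6, -4.1, -4.9]
grip_width: 0.0252
grip_force: 30.2
time: 25.43
position: [0.5351, -0.1079, 0.1495]
tool_rot: [0.804, 0.595, 0.002, 0.006]
ft_force: [4.7, -8.4, -2.9]
grip_width: 0.0255
grip_force: 30.1
pos [ 0.5351 -0.1079  0.1495] yaw 1.274 q6 -0.103 t 25.4 F [ 4.7 -8.4 -2.9] w 0.0255 gf 30.1
```

```bash
python3 nudge.py '[[0.0147,0.01745,0,0.12],[0.0147,0.01745,0,0.12],[0,0,0,0],[0,0,0,0]]'
python3 nudge.py '[[0.0049,0.0058,0,0.04],[0,0,0,0],[0,0,0,0]]'
python3 nudge.py '[[0.0049,0.0058,0,0.04],[0,0,0,0],[0,0,0,0]]'
python3 -c "
from h import *
go()"
```

```text
time: 25.77
position: [0.5767, -0.0934, 0.1495]
tool_rot: [0.87, 0.494, 0.001, 0.005]
ft_force: [2.3, -9.9, 1.0]
grip_width: 0.0251
grip_force: 30.1
time: 26.02
position: [0.5832, -0.0922, 0.1495]
tool_rot: [0.879, 0.476, 0.001, 0.005]
ft_force: [2.6, -9.4, -0.5]
grip_width: 0.0252
grip_force: 30.0
time: 26.27
position: [0.5904, -0.091, 0.1495]
tool_rot: [0.889, 0.459, 0.001, 0.004]
ft_force: [3.5, -8.7, -1.1]
grip_width: 0.025
grip_force: 30.0
pos [ 0.5904 -0.091   0.1495] yaw 0.953 q6 0.283 t 26.3 F [ 3.5 -8.7 -1.1] w 0.0250 gf 30.0
```

```bash
for i in 1; do python3 nudge.py '[[0.0049,0.0058,0,0.04],[0,0,0,0],[0,0,0,0]]'; done
python3 nudge.py '[[0.0025,0.0029,0,0.02],[0,0,0,0],[0,0,0,0]]'
python3 -c "
from h import *
go()
c=robot.camera('scene');cv2.imwrite('pics/s4.png',cv2.resize(c['img'][90:230,100:290],None,fx=4,fy=4,interpolation=cv2.INTER_CUBIC)[:,:,::-1])"
```

```text
time: 26.52
position: [0.5948, -0.0904, 0.1494]
tool_rot: [0.897, 0.442, -0.002, 0.003]
ft_force: [-3.2, -8.4, 3.9]
grip_width: 0.0253
grip_force: 30.0
time: 26.77
position: [0.5949, -0.0901, 0.1494]
tool_rot: [0.901, 0.433, -0.005, 0.001]
ft_force: [-11.1, -10.2, 7.0]
grip_width: 0.0252
grip_force: 30.0
pos [ 0.5949 -0.0901  0.1494] yaw 0.896 q6 0.350 t 26.8 F [-11.1 -10.2   7. ] w 0.0252 gf 30.0
```

View pics/s4.png

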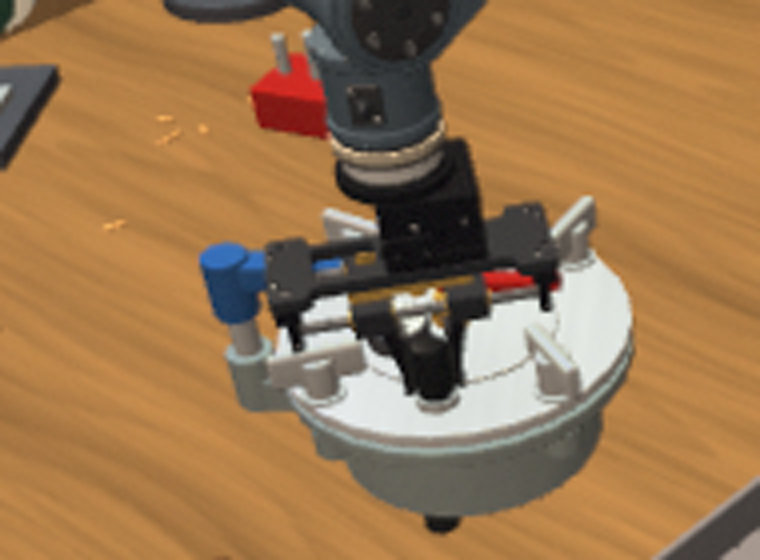

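The lid sits squarely on the pot and is pressing on its stop (Fx -11 N with no further motion). I'll let go, back off, and measure the wings.

```bash
python3 nudge.py '[[0,0,0,0],[0,0,0,0],[0,0,0,0],[0,0,-0.03,0],[0,0,-0.04,0],[0.0143,-0.037,0,0],[0.0143,-0.037,0,0],[0.0143,-0.037,0,0],[0.0143,-0.037,0,0],[0.0143,-0.037,0,0],[0.0143,-0.037,0,0],[0.0143,-0.037,0,0],[0.0143,-0.037,0,0],[0,0,0,0]]' 0.05
python3 - <<'E'
from h import *
go()
c=robot.camera('top');im=c['img']
cv2.imwrite('pics/lid3.png',cv2.resize(im[145:280,320:460],None,fx=4.4,fy=4.4,interpolation=cv2.INTER_CUBIC)[:,:,::-1])
cv2.imwrite('pics/raw3.png',im[:,:,::-1])
E
```

```text
time: 27.98
position: [0.4352, 0.1937, 0.2183]
tool_rot: [0.901, 0.435, -0.001, -0.002]
ft_force: [0.4, -0.4, -0.8]
grip_width: 0.0501
grip_force: 0.0
pos [0.4352 0.1937 0.2183] yaw 0.899 q6 0.851 t 28.0 F [ 0.4 -0.4 -0.8] w 0.0501 gf 0.0
```

View pics/lid3.png

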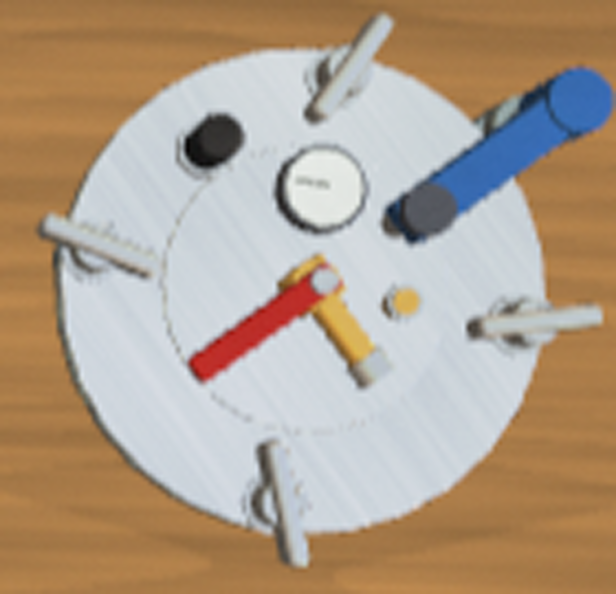

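In this view the lid is over the pot. The wing-top ends in the crop are N (388,22)-(318,110), E (600,316)-(475,327), S (268,445)-(298,560) and W (45,222)-(155,270). The knob is at (217,138) and the handle pivot at (324,278).

Run:
```python
from h import *
c=robot.camera('top')
f=lambda p,z: cast(c,[320+p[0]/4.4,145+p[1]/4.4],z)[0]
C=[]
for n,a,b in (("N",(386,22),(317,110)),("E",(600,316),(475,327)),("S",(268,445),(298,560)),("W",(45,222),(155,270))):
    A,B=f(a,.173),f(b,.173); m=(A+B)/2; d=A-B; C.append(m); print(n,m.round(4),"yaw %.3f len %.3f"%(np.arctan2(d[1],d[0]),np.hypot(*d[:2])))
C=np.array(C)[:,:2]; ct=C.mean(0); print("ctr",ct,[ (np.hypot(*v).round(4),np.arctan2(v[1],v[0]).round(3)) for v in C-ct])
print("pivot",f((324,278),.175),"lidcirc",f((305,290),.132),"knob",f((217,138),.184),"handle end",f((200,370),.175))
# ideal: square fitted
th=np.mean([np.arctan2(v[1],v[0])+i*np.pi/2 for i,v in enumerate(C-ct)] if 0 else [np.unwrap([0,np.arctan2(v[1],v[0])+i*np.pi/2])[1] for i,v in enumerate(C-ct)])
for i,n in enumerate("NESW"): print(n,(ct+.1202*np.array([np.cos(th-i*np.pi/2),np.sin(th-i*np.pi/2)])).round(4))
```

```text
N [ 0.6352 -0.1633  0.173 ] yaw -0.644 len 0.062
E [ 0.4991 -0.2644  0.173 ] yaw -1.453 len 0.068
S [ 0.3985 -0.128   0.173 ] yaw 0.268 len 0.063
W [ 0.5326 -0.0281  0.173 ] yaw 1.187 len 0.064
ctr [ 0.51631882 -0.1459403 ] [(np.float64(0.1201), np.float64(-0.145)), (np.float64(0.1197), np.float64(-1.715)), (np.float64(0.1192), np.float64(2.99)), (np.float64(0.119), np.float64(1.434))]
pivot [ 0.51880553 -0.14856088  0.175     ] lidcirc [ 0.5160073  -0.14860196  0.132     ] knob [ 0.59141824 -0.08833621  0.184     ] handle end [ 0.46742681 -0.08246848  0.175     ]
N [ 0.6353 -0.1632]
E [ 0.499  -0.2649]
S [ 0.3974 -0.1286]
W [ 0.5336 -0.027 ]
```

```bash
python3 nudge.py '[[0,0,-0.005,-0.115],[0,0,0,-0.115],[0,0,0,-0.115],[0,0,0,-0.115],[0,0,0,-0.115],[0,0,0,-0.115],[0,0,0,-0.115],[0,0,0,-0.115],[0,0,0,-0.115],[0,0,0,-0.115],[0,0,0,-0.115],[0,0,0,-0.115],[0,0,0,-0.115],[0,0,0,-0.105],[0,0,0,0]]' 0.04
python3 -c "
from h import *
go([.6353,-.1632,.22],2.498)"
```

```text
time: 29.33
position: [0.4417, 0.1873, 0.2234]
tool_rot: [0.319, 0.948, 0.0, 0.0]
ft_force: [0.3, 0.1, -0.1]
grip_width: 0.04
grip_force: 0.0
pos [0.4417 0.1873 0.2234] yaw 2.492 q6 -0.753 t 29.3 F [ 0.3  0.1 -0.1] w 0.0400 gf 0.0
  d tool [-0.3662 -0.162   0.0037]
  turn -0.006
```

```bash
python3 nudge.py '[[-0.0366,-0.0162,0,0],[-0.0366,-0.0162,0,0],[-0.0366,-0.0162,0,0],[-0.0366,-0.0162,0,0],[-0.0366,-0.0162,0,0],[-0.0366,-0.0162,0,0],[-0.0366,-0.0162,0,0],[-0.0366,-0.0162,0,0],[-0.0366,-0.0162,0,0],[-0.0366,-0.0162,0,0],[0,0,0,0],[0,0,0,0],[0,0,0,0]]'
python3 - <<'E'
from h import *
go([.6353,-.1632,.147],2.498)
c=robot.camera("wrist"); cv2.imwrite("pics/w3.png",c["img"][:,:,::-1])
d=.034*np.array([np.cos(-.644),np.sin(-.644),0]);p=np.array([.6353,-.1632,.173])
print(proj(c,[p,p+d,p-d]).round())
E
```

```text
time: 30.42
position: [0.6332, -0.1625, 0.2227]
tool_rot: [0.321, 0.947, 0.0, -0.001]
ft_force: [-0.4, 0.4, 0.1]
grip_width: 0.0401
grip_force: 0.0
pos [ 0.6332 -0.1625  0.2227] yaw 2.489 q6 -1.340 t 30.4 F [-0.4  0.4  0.1] w 0.0401 gf 0.0
  d tool [-0.0022  0.0007  0.0757]
  turn -0.009
[[278. 229.]
 [279. 269.]
 [278. 185.]]
```

View pics/w3.png

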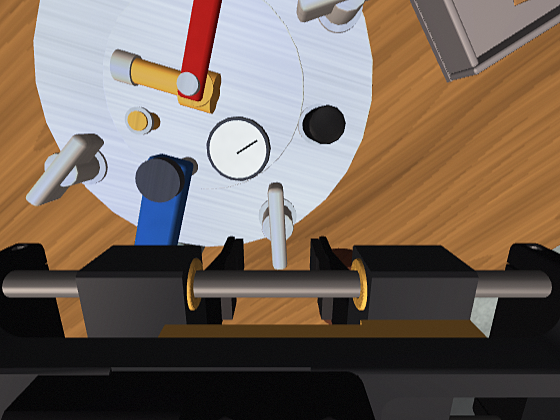

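The wing is at (278,185)-(279,269), as predicted, midway between the fingers. I'll grip it and turn about 1.2 rad.

```bash
python3 nudge.py '[[-0.002,0.0007,0.03,0],[0,0,0.03,0],[0,0,0.0155,0],[0,0,0,0],[0,0,0,0]]'
python3 nudge.py '[[0,0,0,0],[0,0,0,0],[0,0,0,0],[0,0,0,0],[0,0,0,0]]' 0 40
python3 nudge.py '[[0,0,0.0002,0.12],[0,0,0.0001,0.12],[0,0,0.0002,0.12],[0,0,0.0001,0.12],[0,0,0.0002,0.12],[0,0,0.0001,0.12],[0,0,0.0002,0.12],[0,0,0.0001,0.12],[0,0,0.0002,0.12],[0,0,0.0001,0.12],[0,0,0,0]]'
python3 -c "
from h import *
go();print(robot.get_obs()['moment'])"
python3 nudge.py '[[0,0,0,0],[0,0,0,0],[0,0,-0.03,0],[0,0,-0.045,0],[0,0,0,0]]' 0.04
python3 -c "
from h import *
go([.3974,-.1286,.22],.268+np.pi,False)"
```

```text
time: 30.88
position: [0.635, -0.1609, 0.1475]
tool_rot: [0.319, 0.948, 0.0, -0.001]
ft_force: [-0.0, -0.3, 0.7]
grip_width: 0.0404
grip_force: 0.0
time: 31.3
position: [0.6361, -0.1628, 0.1489]
tool_rot: [0.319, 0.948, -0.0, 0.001]
ft_force: [-5.2, -6.6, 3.0]
grip_width: 0.0144
grip_force: 4.9
time: 32.22
position: [0.6379, -0.1629, 0.1477]
tool_rot: [0.799, 0.601, 0.002, 0.002]
ft_force: [3.9, 0.9, 1.8]
grip_width: 0.0117
grip_force: 39.5
pos [ 0.6379 -0.1629  0.1477] yaw 1.291 q6 -0.140 t 32.2 F [3.9 0.9 1.8] w 0.0117 gf 39.5
[ 0.01197726 -0.33951063  0.08887821]
time: 32.63
position: [0.6394, -0.164, 0.2254]
tool_rot: [0.798, 0.603, 0.003, 0.005]
ft_force: [1.9, -0.9, 1.7]
grip_width: 0.036
grip_force: 0.0
pos [ 0.6394 -0.164   0.2254] yaw 1.294 q6 -0.143 t 32.6 F [ 1.9 -0.9  1.7] w 0.0360 gf 0.0
  d tool [-0.032  -0.2425  0.0026]
  turn -2.115
```

```bash
python3 nudge.py '[[-0.0046,-0.0346,0,0],[-0.0046,-0.0346,0,0],[-0.0046,-0.0346,0,0],[-0.0046,-0.0346,0,0],[-0.0046,-0.0346,0,0],[-0.0046,-0.0346,0,0],[-0.0046,-0.0346,0,0]]'
python3 nudge.py '[[0,0,0,-0.12],[0,0,0,-0.12],[0,0,0,-0.12],[0,0,0,-0.12],[0,0,0,-0.12],[0,0,0,-0.12],[0,0,0,-0.12],[0,0,0,-0.12],[0,0,0,-0.12],[0,0,0,-0.12],[0,0,0,-0.12],[0,0,0,-0.12],[0,0,0,-0.12],[0,0,0,-0.12],[0,0,0,-0.12],[0,0,0,-0.12],[0,0,0,-0.12],[0,0,0,-0.08],[0,0,0,0],[0,0,0,0]]'
python3 - <<'E'
from h import *
go([.3974,-.1286,.147],.268)
c=robot.camera("wrist"); cv2.imwrite("pics/w4.png",c["img"][:,:,::-1])
y=.268;d=.034*np.array([np.cos(y),np.sin(y),0]);p=np.array([.3974,-.1286,.173])
print(proj(c,[p,p+d,p-d]).round())
E
```

```text
time: 33.22
position: [0.3916, -0.126, 0.2178]
tool_rot: [0.798, 0.603, -0.0, -0.001]
ft_force: [-0.2, -0.7, 0.9]
grip_width: 0.0402
grip_force: 0.0
time: 34.88
position: [0.3936, -0.1266, 0.2179]
tool_rot: [-0.134, 0.991, 0.0, -0.0]
ft_force: [-0.5, -0.1, -0.1]
grip_width: 0.04
grip_force: 0.0
pos [ 0.3936 -0.1266  0.2179] yaw -2.872 q6 -2.423 t 34.9 F [-0.5 -0.1 -0.1] w 0.0400 gf 0.0
  d tool [-0.0032 -0.003   0.0709]
  turn 0.002
[[273. 233.]
 [273. 273.]
 [273. 188.]]
```

View pics/w4.png

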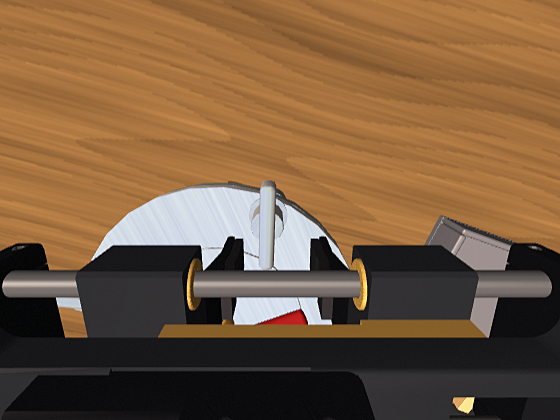

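The wing shows at (268,182)-(268,270) against the predicted (273,188)-(273,273), about 4 mm off. That may mean the lid has swung slightly, so I'll compare lid features with the previous top picture.

Run:
```python
from h import *
c=robot.camera('top');im=c['img'].copy();old=cv2.imread('pics/raw3.png')[:,:,::-1]
for n,(u,v) in dict(knob=(369,176),gauge=(393,188),E=(443,218),W=(343,201),pivot=(394,208),post=(450,168),arm=(418,192),mallet=(393,110),potleft=(334,225)).items():
    t=np.ascontiguousarray(old[v-9:v+10,u-9:u+10]);s=np.ascontiguousarray(im[v-15:v+16,u-15:u+16])
    t,s=[cv2.resize(a,None,fx=5,fy=5,interpolation=cv2.INTER_CUBIC) for a in (t,s)]
    r=cv2.matchTemplate(s,t,cv2.TM_CCOEFF_NORMED);_,m,_,l=cv2.minMaxLoc(r);print(n,round(m,2),(np.array(l)-30)/5)
cv2.imwrite('pics/raw4.png',im[:,:,::-1])
```

```text
knob 1.0 [0.  0.8]
gauge 0.98 [0.2 0.6]
E 0.99 [0.6 0. ]
W 0.97 [0.4 1.2]
pivot 0.99 [0.4 0.4]
post 1.0 [0. 0.]
arm 0.99 [0.2 0.4]
mallet 0.99 [0. 0.]
potleft 1.0 [ 0.  -0.4]
```

The lid has swung out about 0.011 rad, which is within tolerance, and the wrist view agrees. I'll grip the wing at its seen position, then press the lid back to its stop before turning.

```bash
python3 nudge.py '[[0.0004,-0.007,0.02,0],[0,0,0.03,0],[0,0,0.02,0],[0,0,0,0],[0,0,0,0]]'
python3 nudge.py '[[0,0,0,0],[0,0,0,0],[0,0,0,0],[0,0,0,0],[0,0,0,0],[0,0,0,0],[0,0,0,0],[0,0,0,0]]' 0 40
python3 -c "
from h import *
go([.3974,-.1286,.148])"
```

```text
time: 35.4
position: [0.3949, -0.1333, 0.1475]
tool_rot: [-0.135, 0.991, 0.001, -0.001]
ft_force: [-0.1, -0.3, 0.2]
grip_width: 0.0401
grip_force: 0.0
time: 36.07
position: [0.3959, -0.1338, 0.1487]
tool_rot: [-0.135, 0.991, -0.0, 0.0]
ft_force: [-0.8, 1.1, 6.5]
grip_width: 0.0117
grip_force: 39.8
pos [ 0.3959 -0.1338  0.1487] yaw -2.871 q6 -2.436 t 36.1 F [-0.8  1.1  6.5] w 0.0117 gf 39.8
  d tool [-0.0029  0.0046  0.0007]
```

```bash
python3 nudge.py '[[-0.0015,0.0023,0,0],[0,0,0,0],[0,0,0,0]]'
python3 nudge.py '[[-0.0014,0.0023,0,0],[0,0,0,0],[0,0,0,0]]'
python3 nudge.py '[[-0.0007,0.0011,0,0],[0,0,0,0],[0,0,0,0]]'
```

```text
time: 36.32
position: [0.3973, -0.1316, 0.1487]
tool_rot: [-0.135, 0.991, -0.001, 0.001]
ft_force: [0.9, 0.1, 5.9]
grip_width: 0.0113
grip_force: 39.8
time: 36.57
position: [0.3976, -0.1312, 0.1487]
tool_rot: [-0.136, 0.991, -0.003, -0.0]
ft_force: [-4.6, -10.0, 4.7]
grip_width: 0.0119
grip_force: 39.8
time: 36.82
position: [0.3976, -0.1312, 0.1487]
tool_rot: [-0.137, 0.991, -0.004, -0.001]
ft_force: [-6.6, -13.9, 4.3]
grip_width: 0.0119
grip_force: 39.8
```

```bash
python3 nudge.py '[[0.0013,-0.002,0.0001,0.12],[0,0,0.0002,0.12],[0,0,0.0001,0.12],[0,0,0.0002,0.12],[0,0,0.0001,0.12],[0,0,0.0002,0.12],[0,0,0.0001,0.12],[0,0,0.0002,0.12],[0,0,0.0001,0.12],[0,0,0.0002,0.12],[0,0,0,0]]'
python3 -c "
from h import *
go();print(robot.get_obs()['moment'])"
python3 nudge.py '[[0,0,0,0],[0,0,0,0],[0,0,0,0],[0,0,-0.03,0],[0,0,-0.045,0],[0,0,0,0]]' 0.04
python3 -c "
from h import *
go([.499,-.2665,.22],1.689,False)"
```

```text
time: 37.73
position: [0.398, -0.1297, 0.1475]
tool_rot: [0.45, 0.893, 0.0, 0.001]
ft_force: [0.2, 1.1, 9.3]
grip_width: 0.0116
grip_force: 39.9
pos [ 0.398  -0.1297  0.1475] yaw 2.209 q6 -1.223 t 37.7 F [0.2 1.1 9.3] w 0.0116 gf 39.9
[ 0.12787895  0.03276721 -0.06028765]
time: 38.23
position: [0.4001, -0.1315, 0.2231]
tool_rot: [0.448, 0.894, -0.001, 0.006]
ft_force: [0.6, -1.0, 0.9]
grip_width: 0.0382
grip_force: 0.0
pos [ 0.4001 -0.1315  0.2231] yaw 2.213 q6 -1.226 t 38.2 F [ 0.6 -1.   0.9] w 0.0382 gf 0.0
  d tool [-0.1673 -0.0016  0.0049]
  turn 0.524
```

```bash
python3 nudge.py '[[-0.0335,0,0,0],[-0.0335,0,0,0],[-0.0335,0,0,0],[-0.0335,-0.001,0,0],[-0.0335,-0.001,0,0],[0,0,0,0.11],[0,0,0,0.11],[0,0,0,0.11],[0,0,0,0.11],[0,0,0,0.085],[0,0,0,0],[0,0,0,0],[0,0,0,0]]'
python3 - <<'E'
from h import *
go([.499,-.2665,.147],1.689)
c=robot.camera("wrist"); im=c["img"]
y=1.689;d=.034*np.array([np.cos(y),np.sin(y),0]);p=np.array([.499,-.2665,.173])
print(proj(c,[p,p+d,p-d]).round())
cv2.imwrite("pics/w5.png",im[:,:,::-1])
E
```

```text
time: 39.32
position: [0.4952, -0.2647, 0.2178]
tool_rot: [0.664, 0.748, -0.0, -0.0]
ft_force: [0.1, 1.1, 0.3]
grip_width: 0.04
grip_force: 0.0
pos [ 0.4952 -0.2647  0.2178] yaw 1.689 q6 -0.808 t 39.3 F [0.1 1.1 0.3] w 0.0400 gf 0.0
  d tool [-0.0022  0.0036  0.0708]
  turn 0.000
[[282. 230.]
 [282. 186.]
 [282. 271.]]
```

View pics/w5.png

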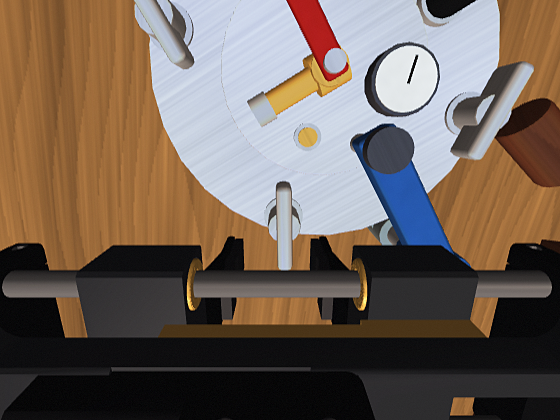

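The wing shows at (285,181)-(285,270), about 3 px right of the prediction, so I'll correct y to +0.0055.

```bash
python3 nudge.py '[[-0.001,0.0055,0.02,0],[0,0,0.03,0],[0,0,0.02,0],[0,0,0,0],[0,0,0,0]]'
python3 nudge.py '[[0,0,0,0],[0,0,0,0],[0,0,0,0],[0,0,0,0],[0,0,0,0],[0,0,0,0],[0,0,0,0],[0,0,0,0]]' 0 40
python3 nudge.py '[[0,0,0.0001,0.12],[0,0,0.0002,0.12],[0,0,0.0001,0.12],[0,0,0.0002,0.12],[0,0,0.0001,0.12],[0,0,0.0002,0.12],[0,0,0.0001,0.12],[0,0,0.0002,0.12],[0,0,0.0001,0.12],[0,0,0.0002,0.12],[0,0,0,0]]'
python3 -c "
from h import *
go();print(robot.get_obs()['moment'])"
python3 nudge.py '[[0,0,0,0],[0,0,0,0],[0,0,0,0],[0,0,-0.03,0],[0,0,-0.045,0],[0,0,0,0]]' 0.04
python3 -c "
from h import *
go([.533,-.0285,.22],1.187,False)"
```

```text
time: 39.78
position: [0.5005, -0.2648, 0.1474]
tool_rot: [0.664, 0.747, -0.0, -0.001]
ft_force: [-0.5, 0.7, 0.3]
grip_width: 0.04
grip_force: 0.0
time: 40.45
position: [0.5011, -0.2655, 0.149]
tool_rot: [0.665, 0.747, -0.0, 0.0]
ft_force: [-1.6, -0.1, 5.6]
grip_width: 0.0121
grip_force: 39.9
time: 41.37
position: [0.5027, -0.2664, 0.1478]
tool_rot: [0.971, 0.24, 0.002, 0.002]
ft_force: [1.7, 0.3, 5.4]
grip_width: 0.0117
grip_force: 40.0
pos [ 0.5027 -0.2664  0.1478] yaw 0.485 q6 0.402 t 41.4 F [1.7 0.3 5.4] w 0.0117 gf 40.0
[-0.2135489   0.00190362 -0.15460056]
time: 41.87
position: [0.5044, -0.2676, 0.2245]
tool_rot: [0.97, 0.242, 0.004, 0.005]
ft_force: [1.1, -0.1, 0.6]
grip_width: 0.0384
grip_force: 0.0
pos [ 0.5044 -0.2676  0.2245] yaw 0.489 q6 0.398 t 41.9 F [ 1.1 -0.1  0.6] w 0.0384 gf 0.0
  d tool [ 0.1375 -0.1978  0.003 ]
  turn -0.698
```

```bash
python3 nudge.py '[[0.0196,-0.0283,0,0],[0.0196,-0.0283,0,0],[0.0196,-0.0283,0,0],[0.0196,-0.0283,0,0],[0.0196,-0.0283,0,0],[0.0196,-0.0283,0,0],[0.0196,-0.0283,0,0],[0,0,0,-0.12],[0,0,0,-0.12],[0,0,0,-0.12],[0,0,0,-0.12],[0,0,0,-0.12],[0,0,0,-0.1],[0,0,0,0],[0,0,0,0],[0,0,0,0]]'
python3 - <<'E'
from h import *
go([.533,-.0285,.147],1.187)
c=robot.camera("wrist"); im=c["img"]
y=1.187;d=.034*np.array([np.cos(y),np.sin(y),0]);p=np.array([.533,-.0285,.173])
print(proj(c,[p,p+d,p-d]).round())
cv2.imwrite("pics/w6.png",im[:,:,::-1])
t=robot.camera("top");cv2.imwrite("pics/raw6.png",t["img"][:,:,::-1])
E
```

```text
time: 43.2
position: [0.5293, -0.0259, 0.2181]
tool_rot: [0.829, 0.559, -0.0, -0.0]
ft_force: [-0.1, -0.1, -0.2]
grip_width: 0.04
grip_force: 0.0
pos [ 0.5293 -0.0259  0.2181] yaw 1.186 q6 0.125 t 43.2 F [-0.1 -0.1 -0.2] w 0.0400 gf 0.0
  d tool [-0.001   0.0045  0.0711]
  turn -0.001
[[283. 228.]
 [283. 184.]
 [283. 269.]]
```

View pics/w6.png

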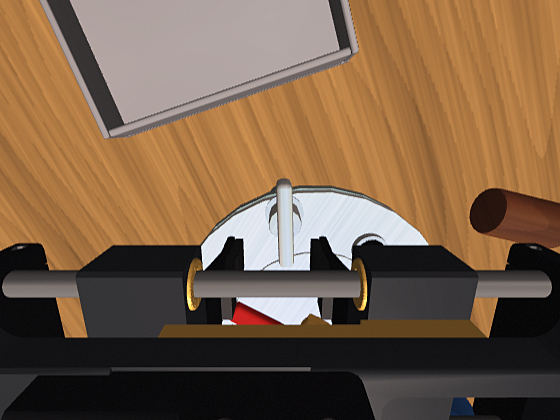

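The wing shows at (285,179)-(287,266), so I'll correct to d = (+0.0015, +0.006). That was my last picture: I've now viewed 15, one over the allowance of 14, so everything from here is numeric.

```bash
python3 nudge.py '[[0.0015,0.006,0.02,0],[0,0,0.03,0],[0,0,0.02,0],[0,0,0,0],[0,0,0,0]]'
python3 nudge.py '[[0,0,0,0],[0,0,0,0],[0,0,0,0],[0,0,0,0],[0,0,0,0],[0,0,0,0],[0,0,0,0],[0,0,0,0]]' 0 40
python3 nudge.py '[[0,0,0.0001,0.12],[0,0,0.0002,0.12],[0,0,0.0001,0.12],[0,0,0.0002,0.12],[0,0,0.0001,0.12],[0,0,0.0002,0.12],[0,0,0.0001,0.12],[0,0,0.0002,0.12],[0,0,0.0001,0.12],[0,0,0.0002,0.12],[0,0,0,0]]'
python3 -c "
from h import *
go();print(robot.get_obs()['moment'])"
python3 nudge.py '[[0,0,0,0],[0,0,0,0],[0,0,0,0],[0,0,-0.03,0],[0,0,-0.045,0],[0,0,0,0]]' 0.04
python3 -c "
from h import *
go([.6365,-.163,.22],1.295,False)"
```

```text
time: 43.72
position: [0.535, -0.0267, 0.1477]
tool_rot: [0.829, 0.559, -0.001, -0.001]
ft_force: [0.3, -0.0, -0.1]
grip_width: 0.0399
grip_force: 0.0
time: 44.38
position: [0.5359, -0.0268, 0.1491]
tool_rot: [0.829, 0.559, 0.0, 0.0]
ft_force: [-0.5, 0.8, 5.7]
grip_width: 0.012
grip_force: 39.8
time: 45.3
position: [0.5377, -0.0289, 0.1479]
tool_rot: [1.0, -0.008, 0.002, 0.002]
ft_force: [0.6, -5.6, 4.3]
grip_width: 0.0118
grip_force: 39.9
pos [ 0.5377 -0.0289  0.1479] yaw -0.016 q6 1.329 t 45.3 F [ 0.6 -5.6  4.3] w 0.0118 gf 39.9
[-0.78233047  0.14629448 -0.17278358]
time: 45.8
position: [0.5397, -0.0273, 0.2245]
tool_rot: [1.0, -0.006, 0.006, 0.001]
ft_force: [1.1, 0.0, 0.5]
grip_width: 0.0383
grip_force: 0.0
pos [ 0.5397 -0.0273  0.2245] yaw -0.012 q6 1.325 t 45.8 F [1.1 0.  0.5] w 0.0383 gf 0.0
  d tool [0.0983 0.1345 0.006 ]
  turn -1.307
```

```bash
python3 nudge.py '[[0.0197,0.0269,0,0],[0.0197,0.0269,0,0],[0.0197,0.0269,0,0],[0.0197,0.0269,0,0],[0.0197,0.0269,0,0],[0,0,0,-0.12],[0,0,0,-0.12],[0,0,0,-0.12],[0,0,0,-0.12],[0,0,0,-0.12],[0,0,0,-0.12],[0,0,0,-0.12],[0,0,0,-0.12],[0,0,0,-0.12],[0,0,0,-0.12],[0,0,0,-0.107],[0,0,0,0],[0,0,0,0],[0,0,0,0]]'
python3 - <<'E'
from h import *
go([.6378,-.163,.146],1.295)
c=robot.camera("wrist"); im=c["img"]; g=cv2.cvtColor(im,cv2.COLOR_RGB2GRAY)
p=np.array([.6378,-.163,.171]);y=1.295;d=.034*np.array([np.cos(y),np.sin(y),0]);print(proj(c,[p,p+d,p-d]).round())
for r in (195,215,235,255): # bar sides on these rows
    e=cv2.Sobel(g,cv2.CV_32F,1,0)[r,225:335]; i=np.argsort(-abs(e))[:8]+225; print(r,sorted(i.tolist()))
E
```

```text
time: 47.38
position: [0.6323, -0.1622, 0.2182]
tool_rot: [0.798, 0.602, -0.0, -0.0]
ft_force: [-0.0, -0.2, -0.3]
grip_width: 0.0397
grip_force: 0.0
pos [ 0.6323 -0.1622  0.2182] yaw 1.292 q6 -0.144 t 47.4 F [-0.  -0.2 -0.3] w 0.0397 gf 0.0
  d tool [0.0008 0.0056 0.0722]
  turn -0.003
[[284. 225.]
 [285. 181.]
 [284. 266.]]
195 [228, 230, 275, 277, 290, 292, 297, 298]
215 [228, 229, 268, 269, 271, 275, 296, 298]
235 [225, 229, 275, 276, 290, 292, 299, 300]
255 [243, 244, 276, 292, 297, 298, 309, 310]
```

```bash
python3 nudge.py '[[0.0008,0.0056,0.022,0],[0,0,0.03,0],[0,0,0.02,0],[0,0,0,0],[0,0,0,0]]'
python3 nudge.py '[[0,0,0,0],[0,0,0,0],[0,0,0,0],[0,0,0,0],[0,0,0,0],[0,0,0,0],[0,0,0,0],[0,0,0,0]]' 0 40
python3 nudge.py '[[0,0,0.0001,0.12],[0,0,0.0002,0.12],[0,0,0.0001,0.12],[0,0,0.0002,0.12],[0,0,0.0001,0.12],[0,0,0.0002,0.12],[0,0,0.0001,0.12],[0,0,0.0002,0.12],[0,0,0.0001,0.12],[0,0,0,0]]'
M='from h import *
go();print(robot.get_obs()["moment"].round(2))'
python3 -c "$M"
python3 nudge.py '[[0,0,0.0001,0.1],[0,0,0,0]]' >/dev/null; python3 -c "$M"
python3 nudge.py '[[0,0,0.0001,0.07],[0,0,0,0]]'>/dev/null; python3 -c "$M"
```

```text
time: 47.85
position: [0.6373, -0.163, 0.1455]
tool_rot: [0.798, 0.603, -0.001, -0.001]
ft_force: [-0.3, 0.3, -0.1]
grip_width: 0.0399
grip_force: 0.0
time: 48.52
position: [0.6378, -0.1632, 0.1475]
tool_rot: [0.798, 0.603, -0.0, -0.0]
ft_force: [-2.8, 0.5, 5.4]
grip_width: 0.0123
grip_force: 40.0
time: 49.35
position: [0.639, -0.1646, 0.1464]
tool_rot: [0.994, 0.106, 0.001, 0.001]
ft_force: [-0.6, -2.3, 4.8]
grip_width: 0.0117
grip_force: 40.0
pos [ 0.639  -0.1646  0.1464] yaw 0.212 q6 0.939 t 49.4 F [-0.6 -2.3  4.8] w 0.0117 gf 40.0
[-0.38  0.37 -0.11]
pos [ 0.6391 -0.1647  0.1463] yaw 0.115 q6 1.036 t 49.5 F [-0.6 -3.   6.2] w 0.0118 gf 40.0
[-0.46  0.33 -0.08]
pos [ 0.6391 -0.1647  0.1463] yaw 0.049 q6 1.103 t 49.7 F [-0.9 -2.   6.1] w 0.0118 gf 41.5
[-0.4   0.34  0.91]
```

```bash
python3 nudge.py '[[0,0,0,0.05],[0,0,0,0]]' >/dev/null; python3 -c "
from h import *
go();print(robot.get_obs()['moment'].round(2))"
python3 nudge.py '[[0,0,0,-0.06],[0,0,0,0],[0,0,0,0],[0,0,0,0],[0,0,-0.03,0],[0,0,-0.045,0],[0,0,0,0]]' 0.04 | head -2
python3 nudge.py '[[0,0,0,0]]' 0.04 | head -2
python3 -c "
from h import *
go([.3978,-.1305,.218],2.21,False)"
```

```text
pos [ 0.6393 -0.1647  0.1463] yaw 0.001 q6 1.151 t 49.9 F [-0.7 -2.3  6.1] w 0.0121 gf 43.2
[-0.42  0.18  1.02]
time: 50.43
position: [0.6426, -0.165, 0.2243]
time: 50.52
position: [0.6399, -0.164, 0.2198]
pos [ 0.6399 -0.164   0.2198] yaw 0.054 q6 1.097 t 50.5 F [ 0.3 -0.6  0.1] w 0.0398 gf 0.0
  d tool [-2.40e-01 -4.66e-02  2.00e-04]
  turn -2.156
```

```bash
python3 nudge.py '[[-0.0343,-0.0067,0,0],[-0.0343,-0.0067,0,0],[-0.0343,-0.0067,0,0],[-0.0343,-0.0067,0,0],[-0.0343,-0.0067,0,0],[-0.0343,-0.0067,0,0],[-0.0343,-0.0067,0,0]]' >/dev/null
python3 nudge.py '[[0,0,0,-0.12],[0,0,0,-0.12],[0,0,0,-0.12],[0,0,0,-0.12],[0,0,0,-0.12],[0,0,0,-0.12],[0,0,0,-0.12],[0,0,0,-0.12],[0,0,0,-0.12],[0,0,0,-0.12],[0,0,0,-0.12],[0,0,0,-0.12],[0,0,0,-0.12],[0,0,0,-0.12],[0,0,0,-0.12],[0,0,0,-0.12],[0,0,0,-0.12],[0,0,0,-0.12],[0,0,0,0],[0,0,0,0]]' >/dev/null
cat > bar.py <<'E'
from h import *
import sys
x,y,a=map(float,sys.argv[1:4])
go([x,y,.146],a)
c=robot.camera("wrist"); g=cv2.GaussianBlur(cv2.cvtColor(c["img"],cv2.COLOR_RGB2GRAY),(3,3),0)
p=np.array([x,y,.171]);d=.034*np.array([np.cos(a),np.sin(a),0]);print(proj(c,[p,p+d,p-d]).round().tolist())
for r in (175,195,215,235,255):
    e=cv2.Sobel(g,cv2.CV_32F,1,0)[r,225:335]; i=np.argsort(-abs(e))[:10]+225; print(r,sorted(i.tolist()))
E
python3 bar.py .3978 -.1305 2.21
```

```text
pos [ 0.395 -0.129  0.216] yaw 2.211 q6 -1.227 t 52.8 F [-0.1  0.4 -1. ] w 0.0402 gf 0.0
  d tool [-0.003   0.0014  0.07  ]
  turn 0.001
[[279.0, 231.0], [279.0, 187.0], [279.0, 272.0]]
175 [296, 297, 298, 299, 307, 308, 309, 310, 311, 312]
195 [265, 266, 271, 272, 273, 274, 285, 286, 288, 289]
215 [257, 264, 265, 271, 272, 273, 286, 287, 293, 294]
235 [243, 244, 245, 271, 284, 285, 287, 288, 295, 332]
255 [242, 243, 244, 284, 287, 288, 309, 310, 311, 334]
```

```bash
M='from h import *
go();print(robot.get_obs()["moment"].round(2))'
python3 nudge.py '[[-0.003,0.0014,0.02,0],[0,0,0.03,0],[0,0,0.02,0],[0,0,0,0],[0,0,0,0]]' >/dev/null
python3 nudge.py '[[0,0,0,0],[0,0,0,0],[0,0,0,0],[0,0,0,0],[0,0,0,0],[0,0,0,0],[0,0,0,0],[0,0,0,0]]' 0 40 >/dev/null; python3 -c "$M"
python3 nudge.py '[[0.001,0.003,0,0],[0,0,0,0],[0,0,0,0]]' >/dev/null; python3 -c "$M"
python3 nudge.py '[[-0.0005,-0.0015,0.0001,0.12],[0,0,0.0002,0.12],[0,0,0.0001,0.12],[0,0,0.0002,0.12],[0,0,0.0001,0.12],[0,0,0.0002,0.12],[0,0,0.0001,0.12],[0,0,0.0002,0.12],[0,0,0.0001,0.12],[0,0,0,0]]' >/dev/null; python3 -c "$M"
python3 nudge.py '[[0,0,0.0001,0.08],[0,0,0,0]]' >/dev/null; python3 -c "$M"
python3 nudge.py '[[0,0,0.0001,0.07],[0,0,0,0]]'>/dev/null; python3 -c "$M"
```

```text
pos [ 0.3992 -0.1313  0.1473] yaw 2.214 q6 -1.229 t 53.9 F [0.2 1.3 5.6] w 0.0119 gf 40.0
[ 0.03  0.07 -0.12]
pos [ 0.3994 -0.1308  0.1473] yaw 2.218 q6 -1.221 t 54.1 F [-7.9 -9.3  6.8] w 0.0117 gf 40.0
[-1.57  1.14 -0.08]
pos [ 0.3994 -0.1309  0.1463] yaw 1.132 q6 -0.141 t 55.0 F [-3.8 -4.1  8.5] w 0.0118 gf 40.0
[-0.69  0.76 -0.03]
pos [ 0.3993 -0.1309  0.1462] yaw 1.054 q6 -0.063 t 55.1 F [-3.8 -3.1  9.1] w 0.0118 gf 40.0
[-0.66  0.74  0.04]
pos [ 0.3993 -0.1309  0.1461] yaw 0.985 q6 0.007 t 55.3 F [-4.6 -3.6  9.3] w 0.0117 gf 40.0
[-0.64  0.74  0.07]
```

```bash
M='from h import *
go();print(robot.get_obs()["moment"].round(2))'
python3 nudge.py '[[0,0,0.0001,0.07],[0,0,0,0]]'>/dev/null; python3 -c "$M"
python3 nudge.py '[[0,0,0.0001,0.07],[0,0,0,0]]'>/dev/null; python3 -c "$M"
```

```text
pos [ 0.3993 -0.1309  0.1461] yaw 0.914 q6 0.077 t 55.5 F [-3.8 -3.8  9.8] w 0.0120 gf 40.0
[-0.65  0.75  0.06]
pos [ 0.3993 -0.1309  0.146 ] yaw 0.845 q6 0.147 t 55.6 F [-3.5 -4.   9.8] w 0.0117 gf 40.0
[-0.63  0.81  0.04]
```

```bash
M='from h import *
go();print(robot.get_obs()["moment"].round(2))'
python3 nudge.py '[[0,0,0.0001,0.06],[0,0,0,0]]'>/dev/null; python3 -c "$M"
python3 nudge.py '[[0,0,0,0.05],[0,0,0,0]]'>/dev/null; python3 -c "$M"
```

```text
pos [ 0.3993 -0.1309  0.1459] yaw 0.788 q6 0.205 t 55.8 F [-2.6 -2.3 11.1] w 0.0118 gf 40.5
[-0.46  0.7   0.75]
pos [ 0.3994 -0.1308  0.1459] yaw 0.739 q6 0.253 t 56.0 F [-3.2 -2.3 10.7] w 0.0123 gf 42.0
[-0.35  0.57  1.  ]
```

Wing S has reached its stop. Next is E.

```bash
python3 nudge.py '[[0,0,0,0],[0,0,0,0],[0,0,0,0],[0,0,0,0],[0,0,-0.03,0],[0,0,-0.045,0],[0,0,0,0],[0,0,0,0]]' 0.04 >/dev/null
python3 -c "
from h import *
go([.5028,-.2664,.218],.485,False)"
```

```text
pos [ 0.4009 -0.1306  0.2183] yaw 0.734 q6 0.255 t 56.6 F [ 0.1  0.  -1.2] w 0.0395 gf 0.0
  d tool [-0.0154  0.1691  0.0011]
  turn 0.249
```

```bash
python3 nudge.py '[[-0.0031,0.0338,0,0],[-0.0031,0.0338,0,0],[-0.0031,0.0338,0,0],[-0.0031,0.0338,0,0],[-0.0031,0.0338,0,0],[0,0,0,0.12],[0,0,0,0.12],[0,0,0,0],[0,0,0,0],[0,0,0,0]]' >/dev/null
python3 bar.py .5028 -.2664 .485
```

```text
pos [ 0.5006 -0.2649  0.2155] yaw 0.497 q6 0.390 t 57.5 F [-0.3 -0.5  0.6] w 0.0403 gf 0.0
  d tool [0.0013 0.0026 0.0695]
  turn 0.012
[[280.0, 225.0], [281.0, 180.0], [279.0, 267.0]]
175 [247, 258, 260, 261, 317, 318, 319, 320, 332, 333]
195 [270, 271, 272, 274, 275, 276, 277, 308, 309, 310]
215 [263, 264, 266, 267, 271, 272, 274, 275, 295, 298]
235 [228, 229, 270, 271, 272, 273, 274, 275, 290, 291]
255 [242, 243, 244, 273, 274, 286, 287, 309, 310, 334]
```

```bash
M='from h import *
go();print(robot.get_obs()["moment"].round(2))'
python3 nudge.py '[[0.0013,0.0026,0.02,0.01],[0,0,0.03,0],[0,0,0.0195,0],[0,0,0,0],[0,0,0,0]]' >/dev/null
python3 nudge.py '[[0,0,0,0],[0,0,0,0],[0,0,0,0],[0,0,0,0],[0,0,0,0],[0,0,0,0],[0,0,0,0],[0,0,0,0]]' 0 40 >/dev/null; python3 -c "$M"
python3 nudge.py '[[0,0,0.0001,0.12],[0,0,0.0002,0.12],[0,0,0.0001,0.12],[0,0,0.0002,0.12],[0,0,0.0001,0.12],[0,0,0.0002,0.12],[0,0,0.0001,0.12],[0,0,0.0002,0.12],[0,0,0.0001,0.12],[0,0,0,0]]' >/dev/null; python3 -c "$M"
python3 nudge.py '[[0,0,0.0001,0.08],[0,0,0,0]]' >/dev/null; python3 -c "$M"
python3 nudge.py '[[0,0,0.0001,0.06],[0,0,0,0]]'>/dev/null; python3 -c "$M"
```

```text
pos [ 0.5032 -0.2665  0.1477] yaw 0.485 q6 0.403 t 58.6 F [-2.3  2.7  5.7] w 0.0116 gf 40.0
[0.41 0.45 0.02]
pos [ 0.5031 -0.2685  0.1467] yaw -0.599 q6 1.487 t 59.5 F [-5.  -2.2  5.8] w 0.0115 gf 40.0
[-0.17  0.87 -0.16]
pos [ 0.503  -0.2685  0.1466] yaw -0.677 q6 1.565 t 59.6 F [-3.6 -1.5  5.6] w 0.0119 gf 40.0
[-0.21  0.86 -0.16]
pos [ 0.5029 -0.2684  0.1466] yaw -0.736 q6 1.624 t 59.8 F [-4.1 -1.5  6. ] w 0.0118 gf 40.0
[-0.12  0.84  0.2 ]
```

```bash
M='from h import *
go();print(robot.get_obs()["moment"].round(2))'
python3 nudge.py '[[0,0,0.0001,0.06],[0,0,0,0]]'>/dev/null; python3 -c "$M"
python3 nudge.py '[[0,0,0,0.04],[0,0,0,0]]'>/dev/null; python3 -c "$M"
```

```text
pos [ 0.5029 -0.2684  0.1466] yaw -0.792 q6 1.681 t 60.0 F [-3.9 -0.4  6.4] w 0.0125 gf 41.8
[-0.05  0.81  0.93]
pos [ 0.503  -0.2685  0.1465] yaw -0.831 q6 1.720 t 60.1 F [-3.8  0.3  7. ] w 0.0126 gf 43.1
[-0.12  0.78  1.07]
```

Wing E is home. Next is W.

```bash
python3 nudge.py '[[0,0,0,0],[0,0,0,0],[0,0,0,0],[0,0,0,0],[0,0,-0.03,0],[0,0,-0.045,0],[0,0,0,0],[0,0,0,0]]' 0.04 >/dev/null
python3 -c "
from h import *
go([.5377,-.0285,.218],-.016+np.pi,False)"
```

```text
pos [ 0.5054 -0.2684  0.2196] yaw -0.836 q6 1.723 t 60.8 F [ 0.5  0.8 -0.8] w 0.0397 gf 0.0
  d tool [-0.1562 -0.1849  0.0009]
  turn 2.322
```

```bash
python3 nudge.py '[[-0.0223,-0.0264,0,0],[-0.0223,-0.0264,0,0],[-0.0223,-0.0264,0,0],[-0.0223,-0.0264,0,0],[-0.0223,-0.0264,0,0],[-0.0223,-0.0264,0,0],[-0.0223,-0.0264,0,0]]' >/dev/null
python3 nudge.py '[[0,0,0,-0.12],[0,0,0,-0.12],[0,0,0,-0.12],[0,0,0,-0.12],[0,0,0,-0.12],[0,0,0,-0.12],[0,0,0,-0.12],[0,0,0,-0.12],[0,0,0,-0.12],[0,0,0,-0.12],[0,0,0,-0.12],[0,0,0,-0.12],[0,0,0,-0.12],[0,0,0,-0.12],[0,0,0,-0.12],[0,0,0,-0.12],[0,0,0,-0.12],[0,0,0,-0.12]]' >/dev/null
python3 nudge.py '[[0,0,0,-0.12],[0,0,0,-0.12],[0,0,0,-0.12],[0,0,0,-0.12],[0,0,0,-0.12],[0,0,0,-0.12],[0,0,0,-0.12],[0,0,0,-0.12],[0,0,0,-0.12],[0,0,0,-0.12],[0,0,0,-0.12],[0,0,0,-0.12],[0,0,0,-0.12],[0,0,0,-0.12],[0,0,0,-0.12],[0,0,0,0],[0,0,0,0],[0,0,0,0]]' >/dev/null
python3 bar.py .5377 -.0285 -.016
```

```text
pos [ 0.5355 -0.0274  0.2164] yaw 3.122 q6 -1.811 t 64.4 F [ 0.9 -0.7 -0.3] w 0.0399 gf 0.0
  d tool [-0.0023 -0.0011  0.0704]
  turn -0.004
[[275.0, 231.0], [276.0, 272.0], [275.0, 187.0]]
175 [225, 226, 227, 228, 244, 245, 289, 290, 291, 292]
195 [227, 228, 229, 230, 280, 282, 283, 284, 292, 293]
215 [226, 280, 282, 283, 287, 288, 290, 291, 293, 294]
235 [229, 233, 278, 279, 280, 282, 283, 285, 286, 287]
255 [242, 243, 244, 245, 279, 280, 281, 309, 310, 334]
```

```bash
M='from h import *
go();print(robot.get_obs()["moment"].round(2))'
python3 nudge.py '[[-0.0023,-0.0011,0.02,0],[0,0,0.03,0],[0,0,0.0204,0],[0,0,0,0],[0,0,0,0]]' >/dev/null; python3 -c "$M"
python3 nudge.py '[[0,0,0,0],[0,0,0,0],[0,0,0,0],[0,0,0,0],[0,0,0,0],[0,0,0,0],[0,0,0,0],[0,0,0,0]]' 0 40 >/dev/null; python3 -c "$M"
python3 nudge.py '[[0,0,0.0001,0.12],[0,0,0.0002,0.12],[0,0,0.0001,0.12],[0,0,0.0002,0.12],[0,0,0.0001,0.12],[0,0,0.0002,0.12],[0,0,0.0001,0.12],[0,0,0.0002,0.12],[0,0,0.0001,0.12],[0,0,0,0]]' >/dev/null; python3 -c "$M"
python3 nudge.py '[[0,0,0.0001,0.08],[0,0,0,0]]' >/dev/null; python3 -c "$M"
python3 nudge.py '[[0,0,0.0001,0.06],[0,0,0,0]]'>/dev/null; python3 -c "$M"
```

```text
pos [ 0.5376 -0.0285  0.146 ] yaw 3.123 q6 -1.813 t 64.8 F [-0.3  0.  -0.1] w 0.0398 gf 0.0
[ 0.05 -0.04  0.  ]
pos [ 0.5387 -0.0289  0.1475] yaw 3.125 q6 -1.814 t 65.5 F [-0.5 -1.5  5.2] w 0.0115 gf 40.0
[-0.09  0.16  0.03]
pos [ 0.5369 -0.0318  0.1464] yaw 2.042 q6 -0.730 t 66.3 F [-6.8 -9.8  9.3] w 0.0118 gf 40.0
[-1.71  1.03 -0.15]
pos [ 0.5367 -0.0319  0.1463] yaw 1.964 q6 -0.652 t 66.5 F [ -6.5 -10.3   9.1] w 0.0114 gf 40.0
[-1.81  1.04 -0.09]
pos [ 0.5366 -0.032   0.1463] yaw 1.905 q6 -0.592 t 66.7 F [-7.7 -9.4 10. ] w 0.0115 gf 40.0
[-1.79  1.17 -0.01]
```

```bash
M='from h import *
go();print(robot.get_obs()["moment"].round(2))'
python3 nudge.py '[[0,0,0.0001,0.06],[0,0,0,0]]'>/dev/null; python3 -c "$M"
python3 nudge.py '[[0,0,0,0.06],[0,0,0,0]]'>/dev/null; python3 -c "$M"
python3 nudge.py '[[0,0,0,0.04],[0,0,0,0]]'>/dev/null; python3 -c "$M"
```

```text
pos [ 0.5363 -0.032   0.1462] yaw 1.845 q6 -0.532 t 66.8 F [ -7.2 -11.2  10.1] w 0.0117 gf 40.0
[-1.86  1.24  0.01]
pos [ 0.5362 -0.0321  0.1461] yaw 1.787 q6 -0.474 t 67.0 F [ -8.1 -10.1  10.6] w 0.0117 gf 40.3
[-1.79  1.25  0.6 ]
pos [ 0.5362 -0.0321  0.1461] yaw 1.750 q6 -0.436 t 67.2 F [ -6.6 -10.2  10.8] w 0.0120 gf 41.7
[-1.82  1.22  0.91]
```

All four are home, with stop torque felt on each. Moving to the valve handle.

```bash
python3 nudge.py '[[0,0,0,0],[0,0,0,0],[0,0,0,0],[0,0,0,0],[0,0,-0.03,0],[0,0,-0.045,0],[0,0,0,0],[0,0,0,0]]' 0.03 >/dev/null
python3 nudge.py '[[0,0,0,0.12],[0,0,0,0.12],[0,0,0,0.12],[0,0,0,0.12],[0,0,0,0.12],[0,0,0,0.12],[0,0,0,0.12],[0,0,0,0.12],[0,0,0,0.12],[0,0,0,0.12],[0,0,0,0.12],[0,0,0,0.12],[0,0,0,0.12],[0,0,0,0.12],[0,0,0,0.12],[0,0,0,0.12],[0,0,0,0.12],[0,0,0,0.12]]' >/dev/null
python3 nudge.py '[[0,0,0,0.12],[0,0,0,0.12],[0,0,0,0.12],[0,0,0,0.12],[0,0,0,0],[0,0,0,0]]' >/dev/null
python3 - <<'E'
from h import *
c=robot.camera('top');im=c['img'];hsv=cv2.cvtColor(im,cv2.COLOR_RGB2HSV)
m=((hsv[:,:,0]<6)|(hsv[:,:,0]>174))&(hsv[:,:,1]>150);m[:,:330]=0;m[:,450:]=0;m[:160]=0;m[270:]=0
for k in contours(m,30): print("red",rect(c,k,.172))
old=cv2.imread('pics/raw3.png')[:,:,::-1]
for n,(u,v) in dict(knob=(369,176),gauge=(393,188),pivot=(394,208),arm=(418,192)).items():
    t=np.ascontiguousarray(old[v-9:v+10,u-9:u+10]);s=np.ascontiguousarray(im[v-15:v+16,u-15:u+16])
    t,s=[cv2.resize(a,None,fx=5,fy=5,interpolation=cv2.INTER_CUBIC) for a in (t,s)]
    r=cv2.matchTemplate(s,t,cv2.TM_CCOEFF_NORMED);_,q,_,l=cv2.minMaxLoc(r);print(n,round(q,2),(np.array(l)-30)/5)
p=np.array([.518,-.147])+.073*np.array([np.cos(2.228),np.sin(2.228)]);print(p)
go([*p,.21],-.913,False)
E
```

```text
knob 0.23 [-4.4  6. ]
gauge 0.38 [-6. -6.]
pivot 0.54 [ 5.6 -6. ]
arm 0.89 [ 0.6 -0.2]
[ 0.47340391 -0.08920564]
pos [ 0.5378 -0.0284  0.2158] yaw -0.893 q6 2.203 t 69.9 F [ 0.5  0.5 -0.5] w 0.0299 gf 0.0
  d tool [0.007  0.0883 0.0059]
  turn 0.020
```

```bash
python3 nudge.py '[[0.0023,0.0294,0,0],[0.0023,0.0294,0,0],[0.0023,0.0294,0,0.02],[0,0,0,0],[0,0,0,0]]' >/dev/null
python3 - <<'E'
from h import *
p=np.array([.518,-.147])+.073*np.array([np.cos(2.228),np.sin(2.228)])
go([*p,.157],-.913,False)
c=robot.camera('wrist');im=c['img'];hsv=cv2.cvtColor(im,cv2.COLOR_RGB2HSV)
m=((hsv[:,:,0]<6)|(hsv[:,:,0]>174))&(hsv[:,:,1]>150)
for k in contours(m,100): print("red",k[:,0].min(0),k[:,0].max(0),k[:,0].mean(0),rect(c,k,.172))
P=lambda r:[.518+r*np.cos(2.228),-.147+r*np.sin(2.228),.172]
print(proj(c,[P(.085),P(.073),P(.04)]).round())
E
```

```text
pos [ 0.473  -0.0897  0.2167] yaw -0.916 q6 2.067 t 70.3 F [-0.6  0.4 -0.6] w 0.0298 gf 0.0
  d tool [-0.0001 -0.0006  0.0597]
  turn -0.003
red [265 113] [287 239] [275.44055944 175.55944056] [ 0.4951 -0.1186 -0.9265  0.0908  0.0152]
[[275. 243.]
 [275. 228.]
 [275. 185.]]
```

```bash
M='from h import *
go();print(robot.get_obs()["moment"].round(2))'
python3 nudge.py '[[0.002,0,0.02,0],[0,0,0.025,0],[0,0,0.0145,0],[0,0,0,0],[0,0,0,0]]' >/dev/null; python3 -c "$M"
python3 nudge.py '[[0,0,0,0],[0,0,0,0],[0,0,0,0],[0,0,0,0],[0,0,0,0],[0,0,0,0]]' 0 25 >/dev/null; python3 -c "$M"
python3 nudge.py '[[0.0005,0.0087,0,-0.12],[0.0005,0.0087,0,-0.12],[0.0005,0.0087,0,-0.12],[0.0005,0.0087,0,-0.12],[0,0,0,0]]' >/dev/null; python3 -c "$M"
python3 nudge.py '[[0.0005,0.0087,0,-0.12],[0.0005,0.0087,0,-0.12],[0.0005,0.0087,0,-0.12],[0.0005,0.0087,0,-0.12],[0,0,0,0]]' >/dev/null; python3 -c "$M"
```

```text
pos [ 0.4755 -0.0901  0.1568] yaw -0.914 q6 2.066 t 70.8 F [ 0.4 -0.5  0.7] w 0.0301 gf 0.0
[ 0.01  0.19 -0.05]
pos [ 0.4757 -0.0911  0.1582] yaw -0.916 q6 2.066 t 71.3 F [-1.4 -0.8  4.9] w 0.0155 gf 25.0
[-0.05  0.24 -0.11]
pos [ 0.4534 -0.1186  0.1582] yaw -0.432 q6 1.508 t 71.7 F [0.  2.3 5.5] w 0.0156 gf 25.0
[0.27 0.16 0.32]
pos [ 0.4467 -0.1523  0.1581] yaw 0.048 q6 0.956 t 72.1 F [0.  3.  7.4] w 0.0158 gf 25.1
[0.42 0.16 0.38]
```

```bash
M='from h import *
go();print(robot.get_obs()["moment"].round(2))'
python3 nudge.py '[[0.0005,0.0087,0,-0.12],[0.0005,0.0087,0,-0.12],[0.0005,0.0087,0,-0.12],[0.0005,0.0087,0,-0.12],[0,0,0,0]]' >/dev/null; python3 -c "$M"
python3 nudge.py '[[0.0003,0.0058,0,-0.08],[0,0,0,0],[0,0,0,0]]' >/dev/null; python3 -c "$M"
python3 nudge.py '[[0.0002,0.0036,0,-0.05],[0,0,0,0],[0,0,0,0]]' >/dev/null; python3 -c "$M"
```

```text
pos [ 0.4563 -0.1851  0.1581] yaw 0.529 q6 0.428 t 72.5 F [-2.5  3.4  9.9] w 0.0155 gf 25.1
[0.51 0.35 0.42]
pos [ 0.4591 -0.1894  0.1581] yaw 0.606 q6 0.348 t 72.8 F [-1.2  1.   7.4] w 0.0157 gf 25.1
[0.19 0.35 0.21]
pos [ 0.4608 -0.1919  0.1581] yaw 0.655 q6 0.297 t 73.0 F [-2.7  2.5  7.6] w 0.0156 gf 25.0
[0.21 0.53 0.09]
```

```bash
M='from h import *
go();print(robot.get_obs()["moment"].round(2))'
python3 nudge.py '[[0.0002,0.003,0,-0.03],[0,0,0,0],[0,0,0,0]]' >/dev/null; python3 -c "$M"
python3 nudge.py '[[0.0002,0.002,0,-0.02],[0,0,0,0],[0,0,0,0]]' >/dev/null; python3 -c "$M"
```

```text
pos [ 0.4606 -0.1926  0.158 ] yaw 0.684 q6 0.267 t 73.3 F [-7.2  3.9 12.2] w 0.0159 gf 25.1
[ 0.53  1.18 -0.25]
pos [ 0.4605 -0.1931  0.1578] yaw 0.703 q6 0.247 t 73.5 F [-9.   3.5 14.2] w 0.0160 gf 25.3
[ 0.7   1.7  -0.45]
```

```bash
python3 nudge.py '[[0,0,0,0],[0,0,0,0],[0,0,0,0],[0,0,0,0],[0,0,-0.03,0],[0,0,-0.04,0],[0.025,-0.0297,0,0],[0.025,-0.0297,0,0],[0.025,-0.0297,0,0],[0.025,-0.0297,0,0],[0.025,-0.0297,0,0],[0.025,-0.0297,0,0],[0.025,-0.0297,0,0],[0.025,-0.0297,0,0],[0.025,-0.0297,0,0],[0.025,-0.0297,0,0],[0,0,0,0]]' 0.05 >/dev/null
python3 - <<'E'
from h import *
go()
c=robot.camera('top');im=c['img'];hsv=cv2.cvtColor(im,cv2.COLOR_RGB2HSV)
m=((hsv[:,:,0]<6)|(hsv[:,:,0]>174))&(hsv[:,:,1]>150);m[:,:330]=0;m[:,450:]=0;m[:160]=0;m[270:]=0
for k in contours(m,30): print("red",rect(c,k,.172))
old=cv2.imread('pics/raw3.png')[:,:,::-1]
for n,(u,v) in dict(knob=(369,176),gauge=(393,188),pivotbrass=(411,213),arm=(418,192),post=(450,168),jar=(142,219),crate=(240,207)).items():
    t=np.ascontiguousarray(old[v-9:v+10,u-9:u+10]);s=np.ascontiguousarray(im[v-15:v+16,u-15:u+16])
    t,s=[cv2.resize(a,None,fx=5,fy=5,interpolation=cv2.INTER_CUBIC) for a in (t,s)]
    r=cv2.matchTemplate(s,t,cv2.TM_CCOEFF_NORMED);_,q,_,l=cv2.minMaxLoc(r);print(n,round(q,2),(np.array(l)-30)/5)
# wing directions: bright/edge lines near each screw
g=cv2.cvtColor(im,cv2.COLOR_RGB2GRAY)
lsd=cv2.createLineSegmentDetector().detect(cv2.resize(g,None,fx=3,fy=3,interpolation=cv2.INTER_CUBIC))[0][:,0]/3
for n,p in dict(N=(.6365,-.1632),S=(.398,-.131),E=(.501,-.266),W=(.5355,-.0275)).items():
    q=proj(c,[*p,.170])[0]
    for a in lsd:
        if np.hypot(*((a[:2]+a[2:])/2-q))<7 and np.hypot(*(a[:2]-a[2:]))>11:
            A,B=cast(c,[a[:2],a[2:]],.170);d=(A-B)[:2];print(n,"yaw %.2f len %.3f"%(np.arctan2(d[1],d[0])%np.pi,np.hypot(*d)))
E
```

```text
pos [0.4633 0.1983 0.2276] yaw 0.711 q6 1.039 t 74.9 F [0.2 0.6 0.2] w 0.0500 gf 0.0
red [ 0.4806 -0.174   0.6595  0.0775  0.0139]
knob 0.99 [0.  1.4]
gauge 0.99 [0. 1.]
pivotbrass 0.72 [0.6 0.2]
arm 0.99 [0.4 0.6]
post 1.0 [0. 0.]
jar 1.0 [0. 0.]
crate -0.1 [6. 6.]
N yaw 0.13 len 0.064
S yaw 0.83 len 0.064
E yaw 2.41 len 0.063
```

The valve reads about 1.57 rad open, and the jar hasn't moved. The lid has crept about 0.018 rad off its stop, so I'll press it back home at the knob.

```bash
python3 nudge.py '[[-0.0102,0.0336,0,0],[-0.0102,0.0336,0,0],[-0.0102,0.0336,0,0],[-0.0102,0.0336,0,0],[-0.0102,0.0336,0,0],[-0.0102,0.0336,0,0],[-0.0102,0.0336,0,0],[-0.0102,0.0336,0,0],[-0.0102,0.0336,0,0],[0,0,0,0],[0,0,0,0],[0,0,0,0]]' 0.04 >/dev/null
python3 - <<'E'
from h import *
go([.591,-.0903,.147])
c=robot.camera('wrist');g=cv2.cvtColor(c['img'],cv2.COLOR_RGB2GRAY)
print(proj(c,[[.591,-.0903,.181]]).round())
m=(g<60);m[:170]=0;m[262:]=0;m[:,:236]=0;m[:,322:]=0
for k in contours(m,60): print(k[:,0].min(0),k[:,0].max(0))
E
```

```text
pos [ 0.5881 -0.0986  0.2268] yaw 0.702 q6 0.515 t 76.0 F [-0.3 -0.  -0. ] w 0.0401 gf 0.0
  d tool [ 0.0076 -0.0043  0.0798]
[[271. 217.]]
[236 239] [243 261]
[282 237] [321 261]
[256 189] [288 231]
```

```bash
M='from h import *
go();print(robot.get_obs()["moment"].round(2))'
python3 nudge.py '[[0.0076,-0.0043,0.02,0],[0,0,0.03,0],[0,0,0.029,0],[0,0,0,0],[0,0,0,0]]' >/dev/null; python3 -c "$M"
python3 nudge.py '[[0,0,0,0],[0,0,0,0],[0,0,0,0],[0,0,0,0],[0,0,0,0],[0,0,0,0]]' 0 20 >/dev/null; python3 -c "$M"
python3 nudge.py '[[0.002,0.0015,0,0],[0,0,0,0],[0,0,0,0]]' >/dev/null; python3 -c "$M"
python3 nudge.py '[[0.002,0.0015,0,0],[0,0,0,0],[0,0,0,0]]' >/dev/null; python3 -c "$M"
```

```text
pos [ 0.5903 -0.088   0.1473] yaw 0.706 q6 0.530 t 76.5 F [-1.1 -0.3  0.8] w 0.0396 gf 0.0
[-0.03  0.11 -0.02]
pos [ 0.5932 -0.0899  0.1503] yaw 0.704 q6 0.530 t 77.0 F [-0.5  0.8  6.3] w 0.0255 gf 20.0
[ 0.05  0.15 -0.02]
pos [ 0.5951 -0.0896  0.1502] yaw 0.703 q6 0.532 t 77.2 F [-1.4  0.8  7.3] w 0.0252 gf 20.0
[ 0.05  0.38 -0.19]
pos [ 0.5961 -0.0894  0.1502] yaw 0.704 q6 0.534 t 77.5 F [-5.1  0.3  8.6] w 0.0254 gf 20.0
[-0.05  0.86 -0.11]
```

```bash
M='from h import *
go();print(robot.get_obs()["moment"].round(2))'
python3 nudge.py '[[0.0015,0.0012,0,0],[0,0,0,0],[0,0,0,0]]' >/dev/null; python3 -c "$M"
python3 nudge.py '[[-0.0022,-0.0018,0,0],[0,0,0,0],[0,0,0,0]]' >/dev/null; python3 -c "$M"
python3 nudge.py '[[0,0,0,0],[0,0,0,0],[0,0,0,0],[0,0,0,0],[0,0,-0.03,0],[0,0,-0.04,0],[0.025,-0.0297,0,0],[0.025,-0.0297,0,0],[0.025,-0.0297,0,0],[0.025,-0.0297,0,0],[0.025,-0.0297,0,0],[0.025,-0.0297,0,0],[0.025,-0.0297,0,0],[0.025,-0.0297,0,0],[0,0,0,0],[0,0,0,0]]' 0.05 >/dev/null
python3 - <<'E'
from h import *
go()
c=robot.camera('top');im=c['img'];hsv=cv2.cvtColor(im,cv2.COLOR_RGB2HSV)
m=((hsv[:,:,0]<6)|(hsv[:,:,0]>174))&(hsv[:,:,1]>150);m[:,:330]=0;m[:,450:]=0;m[:160]=0;m[270:]=0
for k in contours(m,30): print("red",rect(c,k,.172))
old=cv2.imread('pics/raw3.png')[:,:,::-1]
for n,(u,v) in dict(knob=(369,176),gauge=(393,188),arm=(418,192)).items():
    t=np.ascontiguousarray(old[v-9:v+10,u-9:u+10]);s=np.ascontiguousarray(im[v-15:v+16,u-15:u+16])
    t,s=[cv2.resize(a,None,fx=5,fy=5,interpolation=cv2.INTER_CUBIC) for a in (t,s)]
    r=cv2.matchTemplate(s,t,cv2.TM_CCOEFF_NORMED);_,q,_,l=cv2.minMaxLoc(r);print(n,round(q,2),(np.array(l)-30)/5)
g=cv2.cvtColor(im,cv2.COLOR_RGB2GRAY)
lsd=cv2.createLineSegmentDetector().detect(cv2.resize(g,None,fx=3,fy=3,interpolation=cv2.INTER_CUBIC))[0][:,0]/3
for n,p in dict(N=(.6365,-.1632),S=(.398,-.131),E=(.501,-.266),W=(.5355,-.0275)).items():
    q=proj(c,[*p,.170])[0]
    for a in lsd:
        if np.hypot(*((a[:2]+a[2:])/2-q))<9 and np.hypot(*(a[:2]-a[2:]))>8:
            A,B=cast(c,[a[:2],a[2:]],.170);d=(A-B)[:2];print(n,"yaw %.2f len %.3f"%(np.arctan2(d[1],d[0])%np.pi,np.hypot(*d)))
E
```

```text
pos [ 0.5962 -0.0893  0.1501] yaw 0.705 q6 0.535 t 77.7 F [-7.9 -0.6 11.8] w 0.0256 gf 20.0
[-0.19  1.45 -0.13]
pos [ 0.5961 -0.0894  0.1502] yaw 0.704 q6 0.533 t 78.0 F [-2.7  0.9  8.5] w 0.0254 gf 20.0
[ 0.01  0.54 -0.13]
pos [0.5939 0.2235 0.2178] yaw 0.709 q6 1.046 t 79.3 F [-0.5  0.4  0.2] w 0.0500 gf 0.0
red [ 0.4825 -0.1719  0.6436  0.0783  0.0143]
knob 0.99 [-0.2  0.2]
gauge 0.98 [-0.4  0.2]
arm 1.0 [0. 0.]
N yaw 0.15 len 0.025
N yaw 0.11 len 0.065
N yaw 1.18 len 0.028
S yaw 0.81 len 0.064
E yaw 2.40 len 0.063
E yaw 2.41 len 0.024
W yaw 1.79 len 0.028
```

```bash
python3 -c "
from rig import robot
print(robot.hand_in())"
```

```text
the job is handed in; nothing more can be done
None
```

The job is handed in at about 79 s of the 210 s: the three walnut blanks are in the pot, the lid is home with all four wing screws tightened crosswise in two rounds to their stops, and the valve is open to its stop. No verdict came back, and I viewed 15 pictures, one over the limit of 14.

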